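# Swing the pan handles in and hang the hob guard

## Task

Make the laundry room's hob safe for the night: put the wooden tools lying on the glass into the white tray, and swing every pan's handle inward, so that it points towards the back of the hob over the glass and stays clear of the other pans, each pan left flat and centred on a heating zone. Only when all the handles are in, hang the steel guard along the front of the hob, both of its sockets fully down on the two pintles, and let it go. Slide the pans round on the glass, do not lift or tip them, and leave the jar on the hob and the soap where they are.

Things in the scene. Friction and masses are not known exactly. Their poses are not given: they have to be found in the camera images.
- hob: Flat electric hob, fixed, black glass top 30 mm above the counter. Origin on the counter; x points to the back of the hob, away from the robot. Glass: x = -150 mm (front edge, nearest the robot, with the controls) to +160 mm (back), y = -320 to +320 mm. Three round heating zones, 136 mm across, marked on the glass: centres at x = -30 mm, y = +240 (left), 0 and -240 mm (right)
- pintle_l (a point): Foot of the left (+y) upright steel pintle near the hob's front edge: top face of its 30 mm wide collar, 38 mm above the counter; the pin rises 26 mm from here, 10 mm in diameter with a tapered tip
- pintle_r (a point): The same for the right (-y) pintle, 200 mm from the left one
- saucepan: Steel saucepan, 120 mm across, 62 mm high, straight wall, about 0.55 kg; loose on the glass (may be absent). Origin: centre of the underside; x along the handle, straight out from the pan's axis, z up. Handle black, level, from the wall to 165 mm from the axis, 16 mm high, 20 mm wide, its middle 48 mm above the underside
- milk_pan: Small white milk pan, 92 mm across at the foot, 108 mm at the rim, 66 mm high, about 0.4 kg; loose on the glass (may be absent). Origin: centre of the underside; x along the handle, straight out from the pan's axis, z up. Handle black, level, from the wall to 165 mm from the axis, 16 mm high, 18 mm wide, its middle 50 mm above the underside
- skillet: Low dark skillet, 108 mm across at the foot, 124 mm at the rim, 40 mm high, about 0.6 kg; loose on the glass (may be absent). Origin: centre of the underside; x along the handle, straight out from the pan's axis, z up. Handle black, level, from the wall to 165 mm from the axis, 16 mm high, 22 mm wide, its middle 45 mm above the underside
- saucepan_tip (a point): Outer end of the saucepan's handle, at mid-height of the handle
- milk_pan_tip (a point): Outer end of the milk pan's handle, at mid-height of the handle
- skillet_tip (a point): Outer end of the skillet's handle, at mid-height of the handle
- tongs: Closed wooden laundry tongs, rigid, 140 x 24 x 20 mm, lying on the back part of the glass (may be absent). Origin: centre of the underside; x along the length, z up
- brush: Scrubbing brush, wooden back 130 x 30 mm, 34 mm high on its bristles, lying on the back part of the glass (may be absent). Origin: centre of the underside; x along the length, z up; the wooden back is the upper half
- paddle: Wooden stirring paddle 147 mm long, lying on the back part of the glass (may be absent): an 18 x 18 mm square handle from x = -74 to +26 mm and a blade 32 mm wide, 12 mm thick from x = +23 to +73 mm. Origin: underside, z up
- tray: White open plastic tray, fixed on the counter at the left: 210 mm (x) by 170 mm (y), 32 mm high, walls and floor 4 mm. Origin: centre of the underside
- stand: Wooden trough, fixed on the counter left of the hob, in which the guard stands upright at the start: 270 mm long (its y axis), 56 mm wide, 30 mm high, floor 8 mm
- guard: Steel lift-off guard leaf, upright in the trough, 240 mm long (y axis), 100 mm high, 0.45 kg, same either way round. Origin: centre of underside, z up. Top rail 16 x 16 mm along the whole length, its middle 92 mm up, above the centre of mass; a 5 mm panel below it. At y = +100 and -100 mm a 30 mm cube hinge block with a socket 15 mm across, 30 mm deep, open below, for a pintle
- socket_a (a point): Mouth (underside centre) of the socket at the guard's +y end
- socket_b (a point): Mouth of the socket at the guard's -y end
- jar: Bystander: glass jar 56 mm across, 85 mm high, on the right back corner of the hob
- soap: Bystander: white soap block 85 x 55 x 28 mm, in front of the hob
Things that resemble listed ones, but are neither listed nor needed, are in the scene too. Leave any turquoise or yellow look-alike of the paddle alone.

How it is judged (in metres and radians):
On the way, in this order (a step that is already met when the one before it is completed fails the run):
1. every pan's handle points inward to the back of the hob, clear of the other pans, each pan on a zone (x of each of saucepan_tip, milk_pan_tip, skillet_tip in the frame of hob above 0.03 m and y of saucepan_tip in the frame of hob between -0.315 and 0.315 m and x of saucepan in the frame of hob between -0.055 and -0.005 m and (y of saucepan in the frame of hob between -0.265 and -0.215 m or y of saucepan in the frame of hob between -0.025 and 0.025 m or y of saucepan in the frame of hob between 0.215 and 0.265 m) and z of each of saucepan, milk_pan, skillet in the frame of hob below 0.036 m and angle between each of saucepan, milk_pan, skillet's own z axis and vertical below 0.08 rad and horizontal distance between each of saucepan_tip, skillet_tip and milk_pan above 0.085 m and horizontal distance between each of saucepan_tip, milk_pan_tip and skillet above 0.085 m and y of milk_pan_tip in the frame of hob between -0.315 and 0.315 m and x of milk_pan in the frame of hob between -0.055 and -0.005 m and (y of milk_pan in the frame of hob between -0.265 and -0.215 m or y of milk_pan in the frame of hob between -0.025 and 0.025 m or y of milk_pan in the frame of hob between 0.215 and 0.265 m) and horizontal distance between each of milk_pan_tip, skillet_tip and saucepan above 0.085 m and y of skillet_tip in the frame of hob between -0.315 and 0.315 m and x of skillet in the frame of hob between -0.055 and -0.005 m and (y of skillet in the frame of hob between -0.265 and -0.215 m or y of skillet in the frame of hob between -0.025 and 0.025 m or y of skillet in the frame of hob between 0.215 and 0.265 m)), for 0.2 s.
2. the guard hangs with both sockets fully down on the pintles (((horizontal distance between socket_a and pintle_l below 0.006 m and horizontal distance between socket_b and pintle_r below 0.006 m) or (horizontal distance between socket_b and pintle_l below 0.006 m and horizontal distance between socket_a and pintle_r below 0.006 m)) and z of each of socket_a, socket_b in the frame of hob below 0.042 m and angle between guard's own z axis and vertical below 0.06 rad), for 0.2 s.
At the end, for the whole second after the job is handed in: Pans flat within 25 mm (in x and y) of a zone's centre; handle tips over the glass, 60 mm or more behind the zones' centres, 85 mm or more from other pans' axes; sockets within 6 mm of the pintles and 4 mm of the collars; tools in the tray; all at rest (all of step 1 and all of step 2 and x of tongs in the frame of tray between -0.105 and 0.105 m and y of tongs in the frame of tray between -0.085 and 0.085 m and height (world z) of each of tongs, brush, paddle below 0.06 m and x of brush in the frame of tray between -0.105 and 0.105 m and y of brush in the frame of tray between -0.085 and 0.085 m and x of paddle in the frame of tray between -0.105 and 0.105 m and y of paddle in the frame of tray between -0.085 and 0.085 m and linear speed of each of saucepan, milk_pan, skillet, tongs, brush, paddle, guard below 0.02 m/s); the robot touches nothing.
It fails at once if a pan is tipped by more than 20 degrees (angle between any of saucepan, milk_pan, skillet's own z axis and vertical above 0.35 rad).
It fails at once if a pan is lifted more than 30 mm off the glass (z of any of saucepan, milk_pan, skillet in the frame of hob above 0.06 m).
It fails at once if a bystander is moved more than 40 mm (distance of any of jar, soap from where it was at the start of the episode above 0.04 m).
Of saucepan, milk_pan, skillet only 2 to 3 are there at a start; the rules pass over those that are not, and their reading is None.
Of tongs, brush, paddle only 2 to 3 are there at a start; the rules pass over those that are not, and their reading is None.
At some moment in a run one of saucepan, milk_pan, skillet may be knocked a few centimetres aside while the robot is not near it.
It also fails if it takes over 210 s, if anything falls off the work surface, if the arm or the gripper's body presses on something with over 40 N, if the wrist force passes 120 N, or if a joint passes its speed limit or range.

## Robot

A 6-joint arm with a two-finger parallel gripper is mounted at the origin on the work surface. World frame = base frame: x ahead of the robot, y to its left, z up, the work surface at z = 0. Lengths are in mm, angles in rad, forces in N, time in s.
With the tool pointing down it reaches from about 400 to 925 mm from the base axis. Payload 3.4 kg.
Tool frame: the origin (TCP) lies midway between the tips of the shut fingers; the grasp point (between the pads) lies 19 mm behind it (r.tcp_to_grasp is the distance from the TCP to the grasp point, in mm); z points along the fingers, y is the direction in which the jaws open and shut (so a half turn about z gives the same grasp; the last joint's range is limited). The gripper opens to 85 mm and grips with 20 to 120 N. Pads are 22 mm wide; open, the fingers measure 114 mm over their backs; the gripper's body (76 mm by 85 mm) begins 54 mm behind the grasp point. The pads swing forward as they close: fully open they stand 13 mm farther back than shut.
Start: joints at [1.093, 0.307, 1.506, -0, 1.328, -0.073], TCP at [225.95, 528.751, 231.305] pointing down, gripper open.
Joint ranges: [-3.12, 3.12], [-1.05, 2.28], [0.14, 2.33], [-1.42, 4.57], [0.1, 2.73], [-2.68, 2.68]. Speed limits (rad/s): [2.57, 2.57, 3.14, 3.14, 3.14, 3.14].

## Interface

Orientations are given as a unit quaternion [w, x, y, z].
In Python, from rig import r gives the robot as it stands.
- The arm moves only by the shell command python3 -m handwheel 'ROWS' [FORCE]. ROWS is JSON, a list of rows, each a list of 3 entries, a list of its own where there are three numbers: the shift along the tool's x, y, z in m, then the turn, a rotation vector about the tool's x, y, z in rad, then the finger opening in m, from 0 to 0.0854. A call has 1 to 5 rows; each row shifts and turns the commanded pose from where the row before left it, along the tool's axes as they then stand; what a row does not reach is not made up. A row lasts 1/12 s, in which the tool goes at most 41.7 mm and 7.16 degrees, less where a joint would pass 70% of its speed; a pose out of reach is approached as far as the arm can. A call with a gripper value outside its range is refused whole. The fingers move at their own pace and stop on an object; FORCE is the grip in N (left out, the last holds). Time passes only in rows, so rows that do not move let the fingers close. It gives the time, the measured TCP pose, the force and the opening at its end, in the units of the state.
- r.get_state(): the state, without advancing time (a new reading comes with each control period).
- r.camera(name): name is "scene" or "top" or "wrist"; returns a dict with "image" (400x640x3 uint8, red, green, blue), "depth" (400x640 float32, mm along the optical axis (not along the pixel's ray), 0 where there is no reading), "camera_matrix" (3x3 intrinsics, pixels), "rvec" (rotation vector, rad) and "tvec" (3), from world to camera coordinates, as OpenCV has them. Camera axes: x right, y down, z forward; pixel columns grow to the right and rows downward; lengths in mm; the calibration is good to about 2 mm. A picture is of the moment at which its call begins.
- r.job_done(): hands the job in, once; it reports no verdict.
The state is a dict: "clock": time; "joint_pos": joint angles; "qd": joint speeds; "joint_efforts": joint torques, N m; "eef_pos": TCP position; "tcp_rot": TCP orientation; "force": force on the tool from outside, world axes, zero at the start; "ft_torque": the same for the moment, N m; "gripper_width": finger opening in mm.
Only numpy, scipy, OpenCV 4.12 (cv2) and the standard library are available. Lean on these libraries where they do the work, as an engineer would, in place of code of your own. Each camera call takes 0.05 s, during which the arm holds its last target. There are 200 camera calls.

## Working session

There is one attempt and no reset: what is moved stays moved. The work goes in short steps, Python scripts to look and compute and a shell command to move; the robot and the scene stay as the last step left them, time stands still between calls to the robot, and variables do not carry over. Pictures are saved under pics/ and viewed, about 12 in all and at most 16, crops included, and the job is handed in when it is done.

```bash
ls; mkdir -p pics
cat > h.py <<'E'
from rig import r
import numpy as np, cv2
from scipy.spatial.transform import Rotation as R
def cam(n,save=None):
    c=r.camera(n)
    c['R']=cv2.Rodrigues(np.array(c['rvec'],float))[0]; c['t']=np.array(c['tvec'],float).ravel(); c['K']=np.array(c['camera_matrix'],float)
    if save: cv2.imwrite('pics/'+save,c['image'][...,::-1])
    return c
def world(c,uv,d):
    uv=np.atleast_2d(uv).astype(float); d=np.atleast_1d(d)
    p=np.c_[uv,np.ones(len(uv))]@np.linalg.inv(c['K']).T*d[:,None]
    return (p-c['t'])@c['R']
def cloud(c):
    v,u=np.mgrid[0:400,0:640]
    return world(c,np.c_[u.ravel(),v.ravel()],c['depth'].ravel().astype(float)).reshape(400,640,3)
def plane(c,uv,z):
    a=world(c,uv,np.ones(len(np.atleast_2d(uv)))); o=-c['t']@c['R']; d=a-o
    return o+d*((z-o[2])/d[:,2])[:,None]
def st():
    s=r.get_state(); return s
E
python3 - <<'E'
from h import *
s=r.get_state(); print(s)
for n in ('top','scene'):
    c=cam(n,n+'0.png'); print(n,-c['t']@c['R'],c['R'].round(2).tolist(),c['K'].tolist())
E
```

```text
pics
{'clock': 0.0, 'joint_pos': array([ 1.09350079e+00,  3.07591037e-01,  1.50767640e+00,  3.41163564e-05,
        1.32838051e+00, -7.34969669e-02]), 'qd': array([ 8.68890216e-04,  3.01144293e-04,  1.56518962e-06, -4.17013599e-04,
        6.52193993e-04, -8.58455979e-04]), 'joint_efforts': array([-7.01408517e-04, -4.57564223e+01, -2.51917791e+01, -2.05086644e-04,
        1.34314908e-02,  3.22992219e-05]), 'eef_pos': array([225.61685039, 528.13584795, 230.3695621 ]), 'tcp_rot': array([-2.95377070e-04,  2.00534317e-01,  9.79686139e-01, -9.84418899e-04]), 'force': array([ 0.74225343,  0.43844373, -0.10022225]), 'ft_torque': array([-0.0182344 ,  0.00686762, -0.00746441]), 'gripper_width': 85.55044239450547}
top [ 371.08521467   37.95586449 1235.1323624 ] [[0.02, -1.0, -0.0], [-0.99, -0.02, -0.11], [0.11, 0.01, -0.99]] [[369.87002882364357, 0.0, 312.5321141912616], [0.0, 369.87002882364357, 202.3402596404777], [0.0, 0.0, 1.0]]
scene [1458.41170388  109.62657226 1212.74600787] [[-0.09, 1.0, 0.01], [0.76, 0.08, -0.65], [-0.65, -0.06, -0.76]] [[436.98503053739813, 0.0, 323.59620398551766], [0.0, 436.98503053739813, 194.2186259290052], [0.0, 0.0, 1.0]]
```

View pics/top0.png

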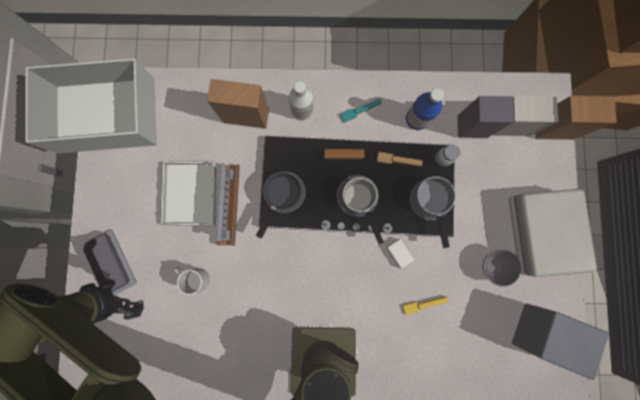

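View pics/scene0.png

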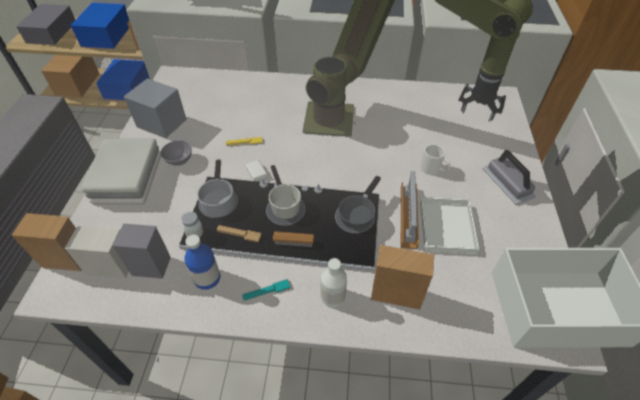

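The top view shows the skillet at (284,191), the milk pan at (358,195) and the saucepan at (432,197), with their handles pointing to the front. The brush is at (345,154) and the tan paddle at (400,159), both on the glass. The turquoise (360,110) and yellow (425,305) look-alikes are off the hob and stay where they are. The guard is at (227,205), the tray at (188,193) and the soap at (400,252).

```bash
cat > m.py <<'E'
from h import *
def rect(P): 
    (c,s,a)=cv2.minAreaRect(P[:,:2].astype(np.float32)); return np.round(c,1),np.round(s,1),round(a,1)
def blobs(c,W,box,zr,minn=25,mask=None):
    u0,u1,v0,v1=box; m=np.zeros((400,640),np.uint8)
    z=W[...,2]; ok=(z>zr[0])&(z<zr[1])&(c['depth']>0)
    if mask is not None: ok&=mask
    m[v0:v1,u0:u1]=ok[v0:v1,u0:u1]
    n,l,s,_=cv2.connectedComponentsWithStats(m)
    return [(s[i],W[l==i]) for i in range(1,n) if s[i,4]>=minn]
def show(t,bl):
    for s,P in bl: print(t,s.tolist(),'med',np.median(P,0).round(1),'zmax',P[:,2].max().round(1),'rect',*rect(P))
E
python3 - <<'E'
from m import *
c=cam('top'); W=cloud(c); im=c['image'].astype(int)
dark=im.max(2)<45
show('glass',blobs(c,W,(255,465,130,245),(20,38),200,dark))
show('high',blobs(c,W,(255,465,130,250),(40,150),15))
show('tray/guard',blobs(c,W,(155,250,150,250),(15,60),30))
show('rail',blobs(c,W,(155,250,150,250),(80,150),10))
show('soap',blobs(c,W,(380,420,235,275),(15,60),10))
np.set_printoptions(suppress=True)
for p in [(265,138),(454,145),(450,236),(260,230)]: print(p,plane(c,[p],30)[0].round(1))
big=cv2.resize(c['image'][125:280,150:470],None,fx=2.5,fy=2.5,interpolation=cv2.INTER_CUBIC); cv2.imwrite('pics/crop1.png',np.clip(big*1.6,0,255).astype(np.uint8)[...,::-1])
E
```

```text
glass [263, 139, 190, 94, 8228] med [603.6 -98.   30.7] zmax 38.0 rect [ 568.  -103.2] [623.7 292.1] 88.1
high [436, 145, 25, 21, 377] med [ 654.5 -374.8  111.7] zmax 125.2 rect [ 658.2 -382.2] [53.  50.5] 87.0
high [324, 149, 40, 10, 397] med [663.  -52.7  64.4] zmax 69.9 rect [664.3 -53.9] [ 30.9 127. ] 0.6
high [377, 152, 45, 14, 288] med [ 649.1 -227.    45.5] zmax 54.1 rect [ 650.8 -238.5] [145.2  31.5] 81.6
high [256, 172, 46, 67, 616] med [503.8 178.2  70.9] zmax 91.0 rect [502.9 175.6] [121.2 218.2] 46.6
high [413, 177, 43, 71, 803] med [ 501.  -359.    83.2] zmax 98.0 rect [ 480.3 -333.7] [120.1 214.4] 82.7
high [343, 178, 41, 66, 622] med [ 506.2 -135.2   87.4] zmax 100.8 rect [ 474.8 -109.6] [209.8 105.8] 8.2
high [322, 221, 8, 6, 17] med [434.9   2.9  43.1] zmax 65.2 rect [438.5   1.3] [16.1 16.7] 46.3
high [386, 227, 4, 5, 15] med [ 425.  -197.3   54.7] zmax 64.6 rect [ 422.8 -198.6] [15.4  7.2] 23.1
tray/guard [161, 162, 55, 64, 547] med [534.2 484.4  30.4] zmax 39.1 rect [531.  454.9] [210.7 172.2] 1.8
tray/guard [231, 164, 8, 82, 230] med [496.5 299.6  29.4] zmax 37.9 rect [496.9 300.3] [  8.1 267.8] 88.5
tray/guard [222, 170, 13, 70, 232] med [495.1 322.8  40. ] zmax 59.8 rect [494.9 317.3] [ 20.  227.6] 87.0
rail [216, 164, 12, 77, 481] med [493.8 324.5 108.3] zmax 115.1 rect [495.8 326. ] [ 17.5 236.3] 89.1
soap [410, 235, 10, 1, 10] med [ 405.7 -291.1   21.5] zmax 26.3 rect [ 405.6 -290.6] [ 0.1 27.5] 0.7
soap [387, 239, 27, 30, 457] med [ 346.3 -241.4   27.8] zmax 34.9 rect [ 345.7 -242.9] [85.2 55.5] 33.2
(265, 138) [720.4 206.8  30. ]
(454, 145) [ 706.6 -424.    30. ]
(450, 236) [ 404.1 -403.4   30. ]
(260, 230) [413.1 213.4  30. ]
```

View pics/crop1.png

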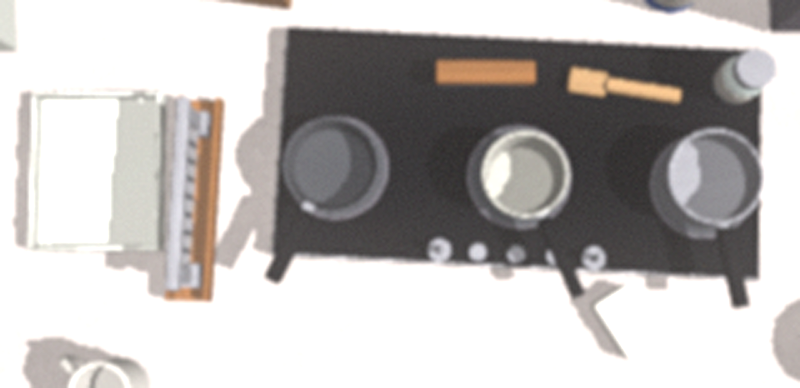

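```bash
H="python3 -m handwheel"
python3 -m handwheel '[[[0,0,-0.02],[0,0,0.117],0.085],[[0,0,-0.02],[0,0,0.117],0.085],[[0,0,-0.02],[0,0,0.117],0.085],[[0,0,-0.02],[0,0,0.117],0.085],[[0,0,-0.02],[0,0,0.117],0.085]]'
python3 -m handwheel '[[[0,0,0],[0,0,0.117],0.085],[[0,0,0],[0,0,0.117],0.085],[[0,0,0],[0,0,0.117],0.085],[[0,0,0],[0,0,0.117],0.085],[[0,0,0],[0,0,0.117],0.085]]'
python3 -m handwheel '[[[-0.034,0.016,0],[0,0,0],0.085],[[-0.034,0.016,0],[0,0,0],0.085],[[-0.034,0.016,0],[0,0,0],0.085],[[-0.034,0.016,0],[0,0,0],0.085],[[-0.034,0.016,0],[0,0,0],0.085]]'
python3 -m handwheel '[[[-0.034,0.016,0],[0,0,0],0.085],[[-0.034,0.016,0],[0,0,0],0.085],[[-0.034,0.016,0],[0,0,0],0.085],[[-0.034,0.016,0],[0,0,0],0.085],[[-0.034,0.016,0],[0,0,0],0.085]]'
python3 -m handwheel '[[[-0.034,0.016,0],[0,0,0],0.085],[[-0.034,0.016,0],[0,0,0],0.085],[[-0.034,0.016,0],[0,0,0],0.085],[[-0.034,0.016,0],[0,0,0],0.085],[[-0.034,0.016,0],[0,0,0],0.085]]'
python3 -m handwheel '[[[-0.034,0.01,0],[0,0,0],0.085],[[-0.034,0.01,0],[0,0,0],0.085],[[-0.034,0.01,0],[0,0,0],0.085],[[0,0,0],[0,0,0],0.085]]'
python3 - <<'E'
from h import *
c=cam('wrist','w1.png'); print('cam',-c['t']@c['R'],c['R'].round(2).tolist(),c['K'][0,0])
s=r.get_state(); print(s['eef_pos'],s['tcp_rot'],s['joint_pos'])
E
```

```text
clock: 0.57
eef_pos: [225.8, 528.4, 331.8]
tcp_rot: [0.0, 0.477, 0.879, -0.001]
force: [-0.0, 0.3, 0.3]
gripper_width: 85.2
clock: 0.98
eef_pos: [225.8, 528.5, 331.0]
tcp_rot: [0.0, 0.71, 0.704, -0.0]
force: [-0.4, -0.6, -0.3]
gripper_width: 85.3
clock: 1.4
eef_pos: [305.5, 356.8, 330.9]
tcp_rot: [0.0, 0.708, 0.706, -0.0]
force: [1.3, 0.0, 0.0]
gripper_width: 85.0
clock: 1.82
eef_pos: [385.0, 186.5, 331.2]
tcp_rot: [-0.0, 0.708, 0.706, -0.0]
force: [-0.7, -1.1, -0.1]
gripper_width: 84.8
clock: 2.23
eef_pos: [464.5, 16.2, 331.2]
tcp_rot: [-0.0, 0.708, 0.706, 0.0]
force: [0.6, 1.1, 0.1]
gripper_width: 85.0
clock: 2.57
eef_pos: [495.9, -90.0, 330.7]
tcp_rot: [0.002, 0.71, 0.704, -0.001]
force: [-0.1, 0.4, 0.4]
gripper_width: 85.2
cam [496.75265387 -18.8947226  472.60312528] [[1.0, -0.01, 0.0], [-0.01, -0.96, 0.28], [-0.0, -0.28, -0.96]] 313.30815741812285
[494.74417945 -87.09997781 330.57391273] [-1.01292688e-04  7.09889214e-01  7.04313151e-01 -5.28531267e-04] [-2.57769116e-01  1.40384068e-01  1.48207213e+00 -8.09562088e-04
  1.51984692e+00 -2.49841835e-01]
```

View pics/w1.png

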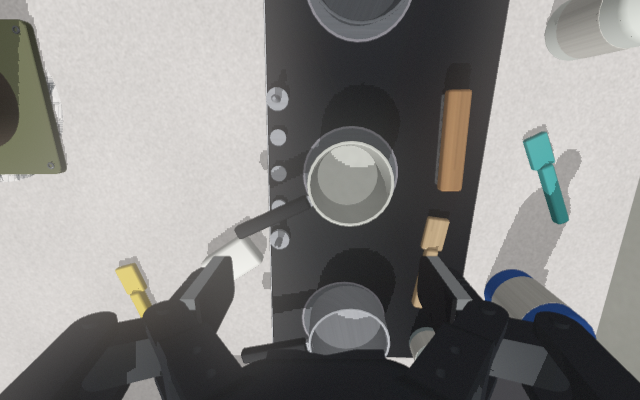

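Wrist view: pintle collars at (277,98) and (279,239) with three knobs between them, milk pan rim at (350,182), brush at (455,140), tan paddle at (430,260). The yellow (135,285) and turquoise (545,180) look-alikes are clearly off the glass. Next, the precise measurements.

```bash
cat >> m.py <<'E'
def circ(P):  # algebraic circle fit with trimming
    P=P[:,:2]
    for _ in range(4):
        A=np.c_[2*P,np.ones(len(P))]; s=np.linalg.lstsq(A,(P**2).sum(1),rcond=None)[0]
        rr=np.sqrt(s[2]+s[0]**2+s[1]**2); e=abs(np.hypot(*(P-s[:2]).T)-rr); P=P[e<max(np.percentile(e,85),0.5)]
    return s[:2].round(1),round(rr,1)
E
python3 - <<'E'
from m import *
c=cam('wrist'); W=cloud(c)
show('pin',blobs(c,W,(262,300,80,120),(50,80),3)); show('pin',blobs(c,W,(262,300,222,255),(50,80),3))
for nm,b in (('L',(262,300,80,120)),('R',(262,300,222,258))):
    m=np.zeros((400,640),bool); m[b[2]:b[3],b[0]:b[1]]=1
    ok=m&(W[...,2]>35)&(W[...,2]<42); P=W[ok]; print(nm,len(P),P.mean(0).round(1),cv2.minEnclosingCircle(P[:,:2].astype(np.float32)))
# front & back glass edges
g=c['image'].max(2); 
for v in (20,40,60,150,300,320):
    row=g[v].astype(int); d=np.where(row[200:300]<90)[0]
    if len(d): print(v,'front',plane(c,[(200+d[0],v)],30)[0].round(1))
    d=np.where((row[440:520]<90)&(W[v,440:520,2]<40))[0]
    if len(d): print(v,'back',plane(c,[(440+d[-1],v)],30)[0].round(1))
for nm,b,z in (('milk',(290,410,120,240),(91,100)),):
    for s,P in blobs(c,W,b,z,20): print(nm,circ(P),len(P),P[:,2].max())
show('milkhandle',blobs(c,W,(230,305,185,240),(68,92),20))
show('brush',blobs(c,W,(430,480,80,200),(55,75),20)); show('paddle',blobs(c,W,(405,455,210,310),(37,60),20))
t=cam('top'); T=cloud(t)
for nm,b,z in (('sk',(255,310,165,220),(65,76)),('sauce',(405,460,170,220),(86,98))):
    for s,P in blobs(t,T,b,z,20): print(nm,circ(P),len(P))
dark=t['image'].max(2)<60
show('skh',blobs(t,T,(250,285,208,245),(66,95),8)); show('sauceh',blobs(t,T,(430,460,215,255),(66,98),8))
show('milkh',blobs(t,T,(365,390,205,255),(66,100),8))
E
```

```text
pin [273, 97, 8, 9, 53] med [434.1  -0.6  59.8] zmax 64.2 rect [433.5  -0.6] [8.9 8.6] 64.1
pin [275, 242, 8, 9, 47] med [ 426.8 -197.8   58.1] zmax 65.2 rect [ 426.8 -198.2] [7.  9.1] 68.2
L 346 [ 4.335e+02 -1.000e-01  3.750e+01] ((432.87451171875, -0.383687824010849), 14.865535736083984)
R 230 [ 426.9 -197.7   37.5] ((426.1590270996094, -199.70974731445312), 14.975420951843262)
20 front [422.7  97.4  30. ]
20 back [722.9  95.1  30. ]
40 front [422.6  74.7  30. ]
40 back [721.3  72.4  30. ]
60 front [421.3  51.2  30. ]
60 back [720.9  48.9  30. ]
150 front [417.3 -64.5  30. ]
150 back [716.9 -66.7  30. ]
300 front [ 290.7 -303.6   30. ]
300 back [ 760.2 -306.7   30. ]
320 front [ 286.2 -341.2   30. ]
milk (array([ 526.5, -103.3]), np.float64(51.1)) 969 97.5640475542279
milkhandle [236, 198, 69, 42, 1061] med [ 423.8 -149.3   87.1] zmax 89.6 rect [ 424.1 -150.7] [102.1  18.5] 24.4
brush [440, 92, 33, 102, 2462] med [662.1 -52.3  63.2] zmax 66.1 rect [663.8 -56.1] [ 29.8 129.4] 0.6
paddle [422, 220, 29, 37, 737] med [ 656.3 -192.5   41.3] zmax 48.3 rect [ 657.  -195.9] [57.8 32.1] 80.8
paddle [413, 289, 11, 21, 104] med [ 635.5 -301.4   46.1] zmax 49.3 rect [ 634.9 -298.3] [12.1 31.3] 19.2
sk (array([538.6, 142.2]), np.float64(58.7)) 115
sk (array([535.6, 140.4]), np.float64(56.6)) 55
sauce (array([ 528.2, -341.7]), np.float64(55.9)) 83
skh [256, 208, 29, 31, 244] med [436.6 188.2  83. ] zmax 89.9 rect [442.3 184.6] [ 38.4 119.8] 53.5
sauceh [436, 215, 14, 33, 241] med [ 417.6 -360.    85.4] zmax 93.0 rect [ 418.2 -361.3] [102.4  21.2] 10.1
milkh [369, 222, 15, 22, 136] med [ 407.8 -154.5   87.8] zmax 94.2 rect [ 408.7 -156. ] [68.  18.1] 24.6
```

Hob yaw is about -1.9°, pintles L (433.2,-0.5) and R (426.6,-198.5), spaced 198 mm against 200 nominal. All three pans sit close to their zone centres, so they mainly need turning. Brush first.

```bash
python3 -m handwheel '[[[0.0064,0.0338,0.02],[0,0,0],0.085],[[0.0064,0.0338,0.02],[0,0,0],0.085],[[0.0064,0.0338,0.02],[0,0,0],0.085],[[0.0064,0.0338,0.02],[0,0,0],0.085],[[0.0064,0.0338,0.02],[0,0,0],0.085]]' >/dev/null
python3 -m handwheel '[[[0,0,0.032],[0,0,0],0.085],[[0,0,0.032],[0,0,0],0.085],[[0,0,0.032],[0,0,0],0.085],[[0,0,0.032],[0,0,0],0.085],[[0,0,0.032],[0,0,0],0.085]]'
python3 -m handwheel '[[[0,0,0.02],[0,0,0],0.085],[[0,0,0.014],[0,0,0],0.085],[[0,0,0],[0,0,0],0.085]]'
```

```text
clock: 3.55
eef_pos: [662.6, -50.1, 70.2]
tcp_rot: [-0.0, 0.707, 0.707, 0.0]
force: [-0.3, 0.3, 0.1]
gripper_width: 85.0
clock: 3.8
eef_pos: [659.7, -49.9, 33.6]
tcp_rot: [-0.003, 0.707, 0.707, -0.002]
force: [-0.3, 1.0, -1.1]
gripper_width: 84.9
```

```bash
python3 -m handwheel '[[[0,0.003,0],[0,0,0],0.085],[[0,0,0],[0,0,0],0.02],[[0,0,0],[0,0,0],0.02],[[0,0,0],[0,0,0],0.02],[[0,0,0],[0,0,0],0.02]]' 40
python3 -m handwheel '[[[0,0,0],[0,0,0],0.02],[[0,0,0],[0,0,0],0.02],[[0,0,-0.03],[0,0,0],0.02],[[0,0,-0.03],[0,0,0],0.02],[[0,0,-0.03],[0,0,0],0.02]]' 40
python3 -m handwheel '[[[0,0,-0.03],[0,0,0],0.02],[[0,0,-0.03],[0,0,0],0.02],[[0,0,-0.01],[0,0,0],0.02],[[0,0,0],[0,0,0],0.02]]' 40
```

```text
clock: 4.22
eef_pos: [667.0, -52.6, 38.8]
tcp_rot: [0.001, 0.708, 0.706, 0.001]
force: [0.1, -0.4, 0.2]
gripper_width: 38.1
clock: 4.63
eef_pos: [665.2, -52.6, 127.3]
tcp_rot: [-0.001, 0.708, 0.706, -0.001]
force: [0.3, -0.2, -1.2]
gripper_width: 29.4
clock: 4.97
eef_pos: [668.3, -53.0, 201.1]
tcp_rot: [0.003, 0.708, 0.706, 0.002]
force: [-0.0, -0.4, 0.1]
gripper_width: 29.3
```

```bash
python3 -m handwheel '[[[0.0342,-0.0097,0],[0,0,-0.105],0.02],[[0.0342,-0.0097,0],[0,0,0],0.02],[[0.0342,-0.0097,0],[0,0,0],0.02],[[0.0342,-0.0097,0],[0,0,0.105],0.02],[[0.0342,-0.0097,0],[0,0,0],0.02]]' >/dev/null
python3 -m handwheel '[[[0.0342,-0.0097,0],[0,0,0],0.02],[[0.0342,-0.0097,0],[0,0,0],0.02],[[0.0342,-0.0097,0],[0,0,0],0.02],[[0.0342,-0.0097,0],[0,0,0],0.02],[[0.0342,-0.0097,0],[0,0,0],0.02]]' 
python3 -m handwheel '[[[0.0342,-0.0097,0],[0,0,0],0.02],[[0.0342,-0.0097,0],[0,0,0],0.02],[[0.0342,-0.0097,0],[0,0,0],0.02],[[0.0342,-0.0097,0],[0,0,0],0.02],[[0,0,0],[0,0,-0.112],0.02]]' 
python3 -m handwheel '[[[0,0,0],[0,0,-0.112],0.02],[[0,0,0],[0,0,-0.112],0.02],[[0,0,0],[0,0,-0.112],0.02],[[0,0,0],[0,0,-0.112],0.02],[[0,0,0],[0,0,-0.112],0.02]]' >/dev/null
python3 -m handwheel '[[[0,0,0],[0,0,-0.112],0.02],[[0,0,0],[0,0,-0.112],0.02],[[0,0,0],[0,0,-0.112],0.02],[[0,0,0],[0,0,-0.112],0.02],[[0,0,0],[0,0,-0.112],0.02]]' >/dev/null
python3 -m handwheel '[[[0,0,0],[0,0,-0.112],0.02],[[0,0,0],[0,0,-0.112],0.02],[[0,0,0],[0,0,-0.112],0.02],[[0,0,0],[0,0,0],0.02]]'
```

```text
clock: 5.8
eef_pos: [557.4, 287.0, 194.4]
tcp_rot: [-0.001, 0.708, 0.706, -0.002]
force: [0.2, 0.4, -1.2]
gripper_width: 29.3
clock: 6.22
eef_pos: [517.7, 429.1, 194.1]
tcp_rot: [-0.002, 0.666, 0.746, -0.001]
force: [0.2, -0.7, -0.9]
gripper_width: 28.9
clock: 7.38
eef_pos: [520.0, 422.1, 194.3]
tcp_rot: [-0.002, 0.002, 1.0, -0.001]
force: [-0.2, -0.1, -2.1]
gripper_width: 29.3
```

```bash
python3 -m handwheel '[[[-0.008,0,0.034],[0,0,0],0.02],[[0,0,0.034],[0,0,0],0.02],[[0,0,0.034],[0,0,0],0.02],[[0,0,0.034],[0,0,0],0.02],[[0,0,0.028],[0,0,0],0.02]]' 
python3 -m handwheel '[[[0,0,0.013],[0,0,0],0.02],[[0,0,0],[0,0,0],0.02],[[0,0,0],[0,0,0],0.055],[[0,0,0],[0,0,0],0.055],[[0,0,0],[0,0,0],0.055]]' 
python3 -m handwheel '[[[0,0,-0.02],[0,0,0],0.055],[[0,0,-0.04],[0,0,0],0.055],[[0,0,-0.04],[0,0,0],0.055],[[0,0,-0.04],[0,0,0],0.055],[[0,0,-0.04],[0,0,0],0.055]]'
python3 - <<'E'
from m import *
t=cam('top','top2.png'); T=cloud(t)
show('paddle',blobs(t,T,(370,430,140,175),(36,60),20)); show('tray',blobs(t,T,(165,215,160,225),(12,150),20))
E
```

```text
clock: 7.8
eef_pos: [527.2, 421.5, 29.1]
tcp_rot: [-0.002, 0.005, 1.0, -0.001]
force: [-0.4, -0.7, -0.9]
gripper_width: 29.3
clock: 8.22
eef_pos: [530.8, 424.1, 22.6]
tcp_rot: [0.002, 0.003, 1.0, 0.001]
force: [0.2, -0.7, -0.4]
gripper_width: 54.9
clock: 8.63
eef_pos: [529.5, 423.2, 204.7]
tcp_rot: [0.001, 0.003, 1.0, 0.001]
force: [1.1, 0.1, 0.0]
gripper_width: 55.0
paddle [377, 152, 46, 15, 331] med [ 649.4 -222.7   44.8] zmax 54.5 rect [ 650.4 -239.4] [148.6  34.5] 82.2
tray [165, 162, 50, 63, 290] med [588.5 375.7  30.6] zmax 38.8 rect [531.5 451.2] [209.  164.1] 2.0
tray [192, 173, 12, 40, 408] med [530.1 420.7  38.5] zmax 44.9 rect [532.4 423.5] [ 32.1 129.9] 89.6
```

```bash
python3 -m handwheel '[[[-0.0067,-0.0368,0],[0,0,0],0.055],[[-0.0067,-0.0368,0],[0,0,0],0.055],[[-0.0067,-0.0368,0],[0,0,0],0.055],[[-0.0067,-0.0368,0],[0,0,0],0.055],[[-0.0067,-0.0368,0],[0,0,0],0.055]]' >/dev/null
python3 -m handwheel '[[[-0.0067,-0.0368,0],[0,0,0],0.055],[[-0.0067,-0.0368,0],[0,0,0],0.055],[[-0.0067,-0.0368,0],[0,0,0],0.055],[[-0.0067,-0.0368,0],[0,0,0],0.055],[[-0.0067,-0.0368,0],[0,0,0],0.055]]' >/dev/null
python3 -m handwheel '[[[-0.0067,-0.0368,0],[0,0,0],0.055],[[-0.0067,-0.0368,0],[0,0,0],0.055],[[-0.0067,-0.0368,0],[0,0,0],0.055],[[-0.0067,-0.0368,0],[0,0,0],0.055],[[-0.0067,-0.0368,0],[0,0,0],0.055]]' >/dev/null
python3 -m handwheel '[[[-0.0067,-0.0368,0],[0,0,0],0.055],[[-0.0067,-0.0368,0],[0,0,0],0.055],[[-0.0067,-0.0368,0],[0,0,0],0.055],[[0,0,0],[0,0,0.109],0.055],[[0,0,0],[0,0,0.109],0.055]]'
python3 -m handwheel '[[[0,0,0],[0,0,0.109],0.055],[[0,0,0],[0,0,0.109],0.055],[[0,0,0],[0,0,0.109],0.055],[[0,0,0],[0,0,0.109],0.055],[[0,0,0],[0,0,0.109],0.055]]' >/dev/null
python3 -m handwheel '[[[0,0,0],[0,0,0.109],0.055],[[0,0,0],[0,0,0.109],0.055],[[0,0,0],[0,0,0.109],0.055],[[0,0,0],[0,0,0.109],0.055],[[0,0,0],[0,0,0.109],0.055]]' >/dev/null
python3 -m handwheel '[[[0,0,0],[0,0,0.109],0.055],[[0,0,0],[0,0,0.109],0.055],[[0,0,0],[0,0,0.109],0.055],[[0,0,0],[0,0,0.109],0.055],[[0,0,0],[0,0,0],0.055]]'
python3 - <<'E'
from m import *
c=cam('wrist','w3.png'); W=cloud(c); print(-c['t']@c['R'])
im=cv2.cvtColor(c['image'],cv2.COLOR_RGB2HSV); m=(im[...,0]>8)&(im[...,0]<22)&(im[...,1]>70)&(W[...,2]<60)
show('pad',blobs(c,W,(150,500,0,400),(25,60),60,m))
E
```

```text
clock: 10.35
eef_pos: [646.7, -243.6, 202.1]
tcp_rot: [0.002, 0.116, 0.993, -0.001]
force: [-0.4, 0.3, 0.7]
gripper_width: 55.2
clock: 11.6
eef_pos: [646.5, -240.3, 202.4]
tcp_rot: [0.002, 0.768, 0.64, 0.001]
force: [0.6, -1.0, 0.5]
gripper_width: 54.9
[ 659.15274258 -170.68313035  344.56648311]
pad [310, 111, 35, 147, 3429] med [ 651.6 -215.6   42.9] zmax 49.9 rect [ 649.5 -245. ] [155.   32.5] 81.1
```

View pics/w3.png

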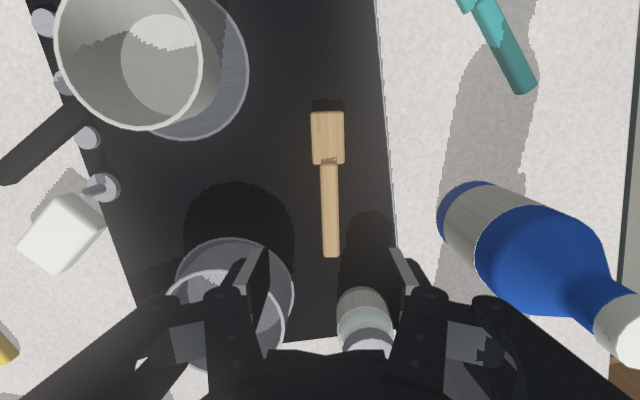

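The paddle on the glass at (328,185) is tan wood with a blade and a square handle, so it is the right one. The turquoise one at (505,60) and the yellow one at (5,345) stay.

```bash
python3 -m handwheel '[[[0.001,0.0035,0.034],[0,0,0],0.055],[[0,0,0.034],[0,0,0],0.055],[[0,0,0.034],[0,0,0],0.055],[[0,0,0.034],[0,0,0],0.055],[[0,0,0.02],[0,0,0],0.055]]' 
python3 -m handwheel '[[[0,0,0.013],[0,0,0],0.055],[[0,0,0],[0,0,0],0.055]]'
```

```text
clock: 12.07
eef_pos: [648.0, -239.0, 41.5]
tcp_rot: [-0.001, 0.766, 0.642, -0.001]
force: [-0.1, -0.1, -0.7]
gripper_width: 54.9
clock: 12.23
eef_pos: [647.8, -238.9, 28.6]
tcp_rot: [-0.002, 0.767, 0.642, -0.001]
force: [-0.4, 0.3, 1.0]
gripper_width: 55.3
```

```bash
python3 -m handwheel '[[[0,0,0],[0,0,0],0.008],[[0,0,0],[0,0,0],0.008],[[0,0,0],[0,0,0],0.008],[[0,0,0],[0,0,0],0.008],[[0,0,0],[0,0,0],0.008]]' 50
python3 -m handwheel '[[[0,0,-0.02],[0,0,0],0.008],[[0,0,-0.04],[0,0,0],0.008],[[0,0,-0.04],[0,0,0],0.008],[[0,0,-0.04],[0,0,0],0.008],[[0,0,-0.03],[0,0,0],0.008]]' 50
```

```text
clock: 12.65
eef_pos: [651.5, -240.5, 34.0]
tcp_rot: [0.002, 0.767, 0.641, 0.001]
force: [0.0, -0.3, 6.1]
gripper_width: 16.5
clock: 13.07
eef_pos: [650.5, -240.1, 205.7]
tcp_rot: [0.002, 0.767, 0.641, 0.001]
force: [0.5, -0.3, -0.5]
gripper_width: 17.0
```

```bash
python3 -m handwheel '[[[0,0,0],[0,0,-0.1095],0.008],[[0,0,0],[0,0,-0.1095],0.008],[[0,0,0],[0,0,-0.1095],0.008],[[0,0,0],[0,0,-0.1095],0.008],[[0,0,0],[0,0,-0.1095],0.008]]' >/dev/null
python3 -m handwheel '[[[0,0,0],[0,0,-0.1095],0.008],[[0,0,0],[0,0,-0.1095],0.008],[[0,0,0],[0,0,-0.1095],0.008],[[0,0,0],[0,0,-0.1095],0.008],[[0,0,0],[0,0,-0.1095],0.008]]' >/dev/null
python3 -m handwheel '[[[0,0,0],[0,0,-0.1095],0.008],[[0,0,0],[0,0,-0.1095],0.008],[[0,0,0],[0,0,-0.1095],0.008],[[0,0,0],[0,0,-0.1095],0.008],[[0,0,0],[0,0,-0.1095],0.008]]' >/dev/null
python3 -m handwheel '[[[0,0,0],[0,0,-0.1095],0.008],[[0.006,0.0365,0],[0,0,0],0.008],[[0.006,0.0365,0],[0,0,0],0.008],[[0.006,0.0365,0],[0,0,0],0.008],[[0.006,0.0365,0],[0,0,0],0.008]]'
python3 -m handwheel '[[[0.006,0.0365,0],[0,0,0],0.008],[[0.006,0.0365,0],[0,0,0],0.008],[[0.006,0.0365,0],[0,0,0],0.008],[[0.006,0.0365,0],[0,0,0],0.008],[[0.006,0.0365,0],[0,0,0],0.008]]'>/dev/null
python3 -m handwheel '[[[0.006,0.0365,0],[0,0,0],0.008],[[0.006,0.0365,0],[0,0,0],0.008],[[0.006,0.0365,0],[0,0,0],0.008],[[0.006,0.0365,0],[0,0,0],0.008],[[0.006,0.0365,0],[0,0,0],0.008]]'>/dev/null
python3 -m handwheel '[[[0.006,0.0365,0],[0,0,0],0.008],[[0.006,0.0365,0],[0,0,0],0.008],[[0.006,0.0365,0],[0,0,0],0.008],[[0.006,0.0365,0],[0,0,0],0.008],[[0.006,0.0365,0],[0,0,0],0.008]]'
python3 -m handwheel '[[[0.006,0.0365,0],[0,0,0],0.008],[[0,0,0],[0,0,0],0.008]]'
```

```text
clock: 14.73
eef_pos: [624.6, -92.7, 201.7]
tcp_rot: [0.0, -0.001, 1.0, 0.0]
force: [0.5, 0.1, -1.2]
gripper_width: 16.9
clock: 15.98
eef_pos: [533.3, 455.2, 201.9]
tcp_rot: [0.0, -0.001, 1.0, 0.0]
force: [0.4, 0.0, 0.2]
gripper_width: 16.9
clock: 16.15
eef_pos: [525.8, 497.6, 201.4]
tcp_rot: [0.0, -0.004, 1.0, 0.003]
force: [0.1, 0.0, -0.7]
gripper_width: 16.6
```

```bash
python3 -m handwheel '[[[-0.004,-0.006,0.036],[0,0,0],0.008],[[0,0,0.036],[0,0,0],0.008],[[0,0,0.036],[0,0,0],0.008],[[0,0,0.036],[0,0,0],0.008],[[0,0,0.03],[0,0,0],0.008]]' 
python3 -m handwheel '[[[0,0,0.016],[0,0,0],0.008],[[0,0,0],[0,0,0],0.008],[[0,0,0],[0,0,0],0.036],[[0,0,0],[0,0,0],0.036],[[0,0,0],[0,0,0],0.036]]' 
python3 -m handwheel '[[[0,0,-0.03],[0,0,0],0.036],[[0,0,-0.04],[0,0,0],0.036],[[0,0,-0.04],[0,0,0],0.036],[[0,0,-0.04],[0,0,0],0.036],[[0,0,-0.03],[0,0,0],0.05]]'
cat > pans.py <<'E'
from m import *
O=np.array([559.,-104.]); th=-0.033; Rh=np.array([[np.cos(th),-np.sin(th)],[np.sin(th),np.cos(th)]])
def pans(c=None):
    t=c or cam('top'); T=cloud(t); out={}
    for nm,y0,zr,zh,rad in (('skillet',141,(66,74),75,62),('milk',-103,(92,100),80,54),('sauce',-342,(88,97),78,60)):
        sel=(T[...,2]>zr[0])&(T[...,2]<zr[1])&(abs(T[...,1]-y0)<95)&(abs(T[...,0]-530)<95)&(t['depth']>0)
        P=T[sel]
        # initial: points within; drop handle by robust circle of known radius
        from scipy.optimize import least_squares
        p=least_squares(lambda p:np.hypot(P[:,0]-p[0],P[:,1]-p[1])-rad+1,[530,y0],loss='soft_l1',f_scale=2).x
        hs=(abs(T[...,2]-zh-6)<9)&(np.hypot(T[...,0]-p[0],T[...,1]-p[1])>rad+12)&(np.hypot(T[...,0]-p[0],T[...,1]-p[1])<172)&(t['image'].max(2)<75)&(t['depth']>0)
        Hn=T[hs][:,:2]; a=np.arctan2(*(Hn.mean(0)-p)[::-1]) if len(Hn)>8 else np.nan
        tip=p+165*np.array([np.cos(a),np.sin(a)]); out[nm]=(p,a)
        print(nm,'axis',p.round(1),len(P),'head',np.degrees(a).round(1),len(Hn),'hob',((p-O)@Rh).round(1),'tip hob',((tip-O)@Rh).round(1))
    return t,T,out
E
python3 - <<'E'
from pans import *
t,T,o=pans(); show('tray',blobs(t,T,(165,215,160,225),(12,150),20))
E
```

```text
clock: 16.57
eef_pos: [531.2, 483.2, 25.3]
tcp_rot: [-0.001, -0.001, 1.0, -0.0]
force: [-0.1, -0.1, -0.7]
gripper_width: 16.5
clock: 16.98
eef_pos: [532.7, 484.4, 12.5]
tcp_rot: [0.001, -0.001, 1.0, 0.001]
force: [-0.2, 0.2, 0.0]
gripper_width: 36.1
clock: 17.4
eef_pos: [533.1, 484.8, 196.7]
tcp_rot: [0.002, -0.001, 1.0, 0.002]
force: [1.1, 1.7, 0.4]
gripper_width: 46.8
skillet axis [537.2 142.1] 156 head 155.0 171 hob [-29.9 245.2] tip hob [-181.7  309.9]
milk axis [ 526.6 -102.2] 136 head -155.7 160 hob [-32.4   0.7] tip hob [-180.5  -72.2]
sauce axis [ 528.  -339.9] 187 head -169.6 176 hob [ -23.2 -236.8] tip hob [-184.4 -272.1]
tray [165, 162, 50, 63, 326] med [581.8 391.9  30.7] zmax 38.4 rect [531.4 453.5] [206.9 169.5] 1.2
tray [175, 172, 11, 44, 320] med [515.3 482.8  19.7] zmax 29.8 rect [530.5 483.2] [ 33.  144.7] 88.1
tray [192, 173, 13, 40, 407] med [533.  420.8  38.4] zmax 46.1 rect [532.4 424.1] [ 32.2 129.8] 89.5
```

Both tools are in the tray. Next is the milk pan: I will grip its handle 100 mm from the axis.

```bash
python3 -m handwheel '[[[0.0054,-0.0349,0],[0,0,0],0.04],[[0.0054,-0.0349,0],[0,0,0],0.04],[[0.0054,-0.0349,0],[0,0,0],0.04],[[0.0054,-0.0349,0],[0,0,0],0.04],[[0.0054,-0.0349,0],[0,0,0],0.04]]' >/dev/null
python3 -m handwheel '[[[0.0054,-0.0349,0],[0,0,0],0.04],[[0.0054,-0.0349,0],[0,0,0],0.04],[[0.0054,-0.0349,0],[0,0,0],0.04],[[0.0054,-0.0349,0],[0,0,0],0.04],[[0.0054,-0.0349,0],[0,0,0],0.04]]' >/dev/null
python3 -m handwheel '[[[0.0054,-0.0349,0],[0,0,0],0.04],[[0.0054,-0.0349,0],[0,0,0],0.04],[[0.0054,-0.0349,0],[0,0,0],0.04],[[0.0054,-0.0349,0],[0,0,0],0.04],[[0.0054,-0.0349,0],[0,0,0],0.04]]' >/dev/null
python3 -m handwheel '[[[0.0054,-0.0349,0],[0,0,0],0.04],[[0.0054,-0.0349,0],[0,0,0],0.04],[[0.0054,-0.0349,0],[0,0,0],0.04],[[0,0,0],[0,0,0.1087],0.04],[[0,0,0],[0,0,0.1087],0.04]]'
python3 -m handwheel '[[[0,0,0],[0,0,0.1087],0.04],[[0,0,0],[0,0,0.1087],0.04],[[0,0,0],[0,0,0.1087],0.04],[[0,0,0],[0,0,0.1087],0.04],[[0,0,0],[0,0,0.1087],0.04]]' >/dev/null
python3 -m handwheel '[[[0,0,0],[0,0,0.1087],0.04],[[0,0,0],[0,0,0.1087],0.04],[[0,0,0],[0,0,0.1087],0.04],[[0,0,0],[0,0,0.1087],0.04],[[0,0,0],[0,0,0.1087],0.04]]' >/dev/null
python3 -m handwheel '[[[0,0,0],[0,0,0.1087],0.04],[[0,0,0],[0,0,0.1087],0.04],[[0,0,0],[0,0,0.1087],0.04],[[0,0,0],[0,0,0.1087],0.04],[[0,0,0],[0,0,0.1087],0.04]]' >/dev/null
python3 -m handwheel '[[[0,0,0],[0,0,0.1087],0.04],[[0,0,0],[0,0,0.1087],0.04],[[0,0,0],[0,0,0.1087],0.04],[[0,0,0],[0,0,0.1087],0.04],[[0,0,0],[0,0,0.1087],0.04]]' >/dev/null
python3 -m handwheel '[[[0,0,0],[0,0,0.1087],0.04],[[0,0,0],[0,0,0.1087],0.04],[[0,0,0],[0,0,0.1087],0.04],[[0,0,0],[0,0,0],0.04]]'
cat > go.py <<'E'
import sys
from pans import *
# go.py x y hy : shift in tool axes (m) and turn (rad) to a target with the tool down
def go(x,y,hy,z=None):
    s=r.get_state(); q=s['tcp_rot']; M=R.from_quat([q[1],q[2],q[3],q[0]]).as_matrix(); p=np.array(s['eef_pos'])
    cur=np.degrees(np.arctan2(M[1,1],M[0,1])); d=np.array([x,y,p[2] if z is None else z])-p
    print('tcp',p.round(1),'hy',cur.round(2),'shift tool m',(M.T@d/1000).round(4),'turn z rad',round(-np.radians((hy-cur+180)%360-180),4),'j1,j6',s['joint_pos'][[0,5]].round(2))
E
python3 - <<'E'
from go import *
t,T,o=pans(); p,a=o['milk']; g=p+100*np.array([np.cos(a),np.sin(a)]); go(*g,np.degrees(a)+90,61)
E
```

```text
clock: 19.12
eef_pos: [436.1, -146.9, 192.2]
tcp_rot: [0.001, 0.112, 0.994, -0.0]
force: [0.9, 0.8, 0.8]
gripper_width: 39.9
clock: 21.12
eef_pos: [436.4, -144.5, 192.1]
tcp_rot: [0.001, 0.978, 0.21, 0.001]
force: [0.4, 0.1, -0.1]
gripper_width: 40.1
skillet axis [537.7 141.9] 153 head 155.1 175 hob [-29.4 245.1] tip hob [-181.3  309.6]
milk axis [ 526.5 -101.9] 142 head -156.2 35 hob [-32.6   1.1] tip hob [-181.3  -70.4]
sauce axis [ 526.7 -338.9] 81 head nan 6 hob [ -24.5 -235.9] tip hob [nan nan]
tcp [ 436.3 -144.5  192. ] hy -65.45 shift tool m [-0.0005 -0.0028  0.131 ] turn z rad 0.0133 j1,j6 [-0.41  0.73]
```

```bash
python3 -m handwheel '[[[0,-0.002,0.035],[0,0,0],0.04],[[0,0,0.035],[0,0,0],0.04],[[0,0,0.03],[0,0,0],0.04],[[0,0,0.02],[0,0,0],0.04],[[0,0,0.011],[0,0,0],0.04]]' 
python3 -m handwheel '[[[0,0,0],[0,0,0],0.04],[[0,0,0],[0,0,0],0.01],[[0,0,0],[0,0,0],0.01],[[0,0,0],[0,0,0],0.01],[[0,0,0],[0,0,0],0.01]]' 50
python3 -m handwheel '[[[0,0,0],[0,0,0],0.01],[[0.0025,-0.0055,0],[0,0,0],0.01],[[0,0,0],[0,0,0],0.01]]' 60
```

```text
clock: 21.58
eef_pos: [433.9, -141.9, 58.3]
tcp_rot: [-0.001, 0.977, 0.213, -0.001]
force: [-0.2, -1.0, 0.4]
gripper_width: 40.2
clock: 22.0
eef_pos: [436.3, -142.9, 61.3]
tcp_rot: [0.001, 0.977, 0.212, 0.001]
force: [1.5, -1.2, -1.5]
gripper_width: 17.4
clock: 22.25
eef_pos: [436.3, -136.5, 61.1]
tcp_rot: [0.001, 0.977, 0.212, 0.001]
force: [-0.3, -2.2, 4.0]
gripper_width: 16.8
```

```bash
python3 -m handwheel '[[[0.0005,0.0104,0],[0,0,-0.105],0.01],[[0.0005,0.0104,0],[0,0,-0.105],0.01],[[0.0005,0.0104,0],[0,0,-0.105],0.01],[[0.0005,0.0104,0],[0,0,-0.105],0.01],[[0.0005,0.0104,0],[0,0,-0.105],0.01]]'
python3 -m handwheel '[[[0.0005,0.0104,0],[0,0,-0.105],0.01],[[0.0005,0.0104,0],[0,0,-0.105],0.01],[[0.0005,0.0104,0],[0,0,-0.105],0.01],[[0.0005,0.0104,0],[0,0,-0.105],0.01],[[0.0005,0.0104,0],[0,0,-0.105],0.01]]'
python3 - <<'E'
from pans import *
pans()
E
```

```text
clock: 22.67
eef_pos: [463.8, -174.6, 60.6]
tcp_rot: [-0.003, 0.887, 0.461, -0.003]
force: [-7.6, 1.1, 12.4]
gripper_width: 16.9
clock: 23.08
eef_pos: [513.4, -194.3, 60.9]
tcp_rot: [-0.002, 0.737, 0.676, -0.002]
force: [-6.5, -1.5, 9.4]
gripper_width: 16.8
skillet axis [538.1 141.9] 151 head 155.1 175 hob [-29.  245.1] tip hob [-180.9  309.5]
milk axis [522.3 -94. ] 144 head -95.2 29 hob [-37.    8.8] tip hob [ -46.5 -156. ]
sauce axis [ 530.4 -338.8] 58 head 173.7 49 hob [ -20.8 -235.6] tip hob [-185.3 -223. ]
```

```bash
python3 -m handwheel '[[[0.0005,0.0104,0],[0,0,-0.105],0.01],[[0.0005,0.0104,0],[0,0,-0.105],0.01],[[0.0005,0.0104,0],[0,0,-0.105],0.01],[[0.0005,0.0104,0],[0,0,-0.105],0.01],[[0.0005,0.0104,0],[0,0,-0.105],0.01]]'
python3 -m handwheel '[[[0.0005,0.0104,0],[0,0,-0.105],0.01],[[0.0005,0.0104,0],[0,0,-0.105],0.01],[[0.0005,0.0104,0],[0,0,-0.105],0.01],[[0.0005,0.0104,0],[0,0,-0.105],0.01],[[0.0005,0.0104,0],[0,0,-0.105],0.01]]'
python3 -m handwheel '[[[0.0005,0.0104,0],[0,0,-0.105],0.01],[[0.0005,0.0104,0],[0,0,-0.105],0.01],[[0.0005,0.0104,0],[0,0,-0.105],0.01],[[0.0005,0.0104,0],[0,0,-0.105],0.01],[[0,0,0],[0,0,0],0.01]]'
python3 - <<'E'
from pans import *
pans()
E
```

```text
clock: 23.55
eef_pos: [566.2, -187.1, 61.1]
tcp_rot: [-0.0, 0.537, 0.844, -0.001]
force: [-4.3, -3.5, 6.6]
gripper_width: 16.9
clock: 23.97
eef_pos: [607.7, -154.3, 61.3]
tcp_rot: [0.001, 0.3, 0.954, -0.001]
force: [0.3, -3.9, 4.2]
gripper_width: 16.6
clock: 24.38
eef_pos: [624.6, -114.5, 61.3]
tcp_rot: [0.001, 0.095, 0.995, -0.0]
force: [0.7, -1.6, 5.3]
gripper_width: 16.9
skillet axis [537.2 141.7] 149 head 154.9 173 hob [-29.9 244.8] tip hob [-181.5  309.9]
milk axis [544.2 -95.4] 19 head -11.7 10 hob [-15.    8.1] tip hob [147.6 -19.8]
sauce axis [ 527.9 -339.8] 186 head -169.5 179 hob [ -23.3 -236.7] tip hob [-184.5 -272. ]
```

```bash
python3 -m handwheel '[[[0,0,0],[0,0,0],0.04],[[0,0,0],[0,0,0],0.04],[[0,0,0],[0,0,0],0.04],[[0,0,-0.03],[0,0,0],0.04],[[0,0,-0.04],[0,0,0],0.04]]'
python3 -m handwheel '[[[0,0,-0.04],[0,0,0],0.04],[[0,0,-0.03],[0,0,-0.12],0.04],[[0,0,0],[0,0,-0.12],0.04],[[0,0,0],[0,0,-0.13],0.04],[[0,0,0],[0,0,0],0.04]]'
python3 - <<'E'
from go import *
t,T,o=pans(); go(419.8,-359.8,100.4)
E
```

```text
clock: 24.85
eef_pos: [618.8, -114.9, 126.2]
tcp_rot: [-0.006, 0.098, 0.995, 0.001]
force: [0.4, 0.1, 0.6]
gripper_width: 39.8
clock: 25.27
eef_pos: [622.7, -115.8, 200.8]
tcp_rot: [0.0, -0.086, 0.996, 0.0]
force: [-0.4, -0.3, -0.5]
gripper_width: 40.0
skillet axis [537.8 141.8] 151 head 155.0 174 hob [-29.3 244.9] tip hob [-181.1  309.7]
milk axis [526.5 -93.6] 52 head -14.8 26 hob [-32.8   9.3] tip hob [128.  -27.7]
sauce axis [ 528.  -339.3] 142 head -169.3 179 hob [ -23.2 -236.2] tip hob [-184.2 -272.1]
tcp [ 622.4 -115.7  200.1] hy 99.51 shift tool m [ 2.402e-01 -2.073e-01  1.000e-04] turn z rad -0.0155 j1,j6 [-0.25 -1.99]
```

```bash
python3 -m handwheel '[[[0.0267,-0.0230,0],[0,0,0],0.04],[[0.0267,-0.0230,0],[0,0,0],0.04],[[0.0267,-0.0230,0],[0,0,0],0.04],[[0.0267,-0.0230,0],[0,0,0],0.04],[[0.0267,-0.0230,0],[0,0,0],0.04]]'>/dev/null
python3 -m handwheel '[[[0.0267,-0.0230,0],[0,0,0],0.04],[[0.0267,-0.0230,0],[0,0,0],0.04],[[0.0267,-0.0230,0],[0,0,0],0.04],[[0.0267,-0.0230,0],[0,0,-0.015],0.04],[[0,0,0],[0,0,0],0.04]]'
python3 -m handwheel '[[[0,0,0.035],[0,0,0],0.04],[[0,0,0.035],[0,0,0],0.04],[[0,0,0.033],[0,0,0],0.04],[[0,0,0.02],[0,0,0],0.04],[[0,0,0.011],[0,0,0],0.04]]' 
python3 -m handwheel '[[[0,0,0.006],[0,0,0],0.04],[[0,0,0],[0,0,0],0.01],[[0,0,0],[0,0,0],0.01],[[0,0,0],[0,0,0],0.01],[[0,0,0],[0,0,0],0.01]]' 60
```

```text
clock: 26.15
eef_pos: [416.9, -364.4, 199.3]
tcp_rot: [-0.002, -0.088, 0.996, -0.0]
force: [0.3, 0.0, 0.1]
gripper_width: 39.7
clock: 26.57
eef_pos: [418.9, -357.8, 62.3]
tcp_rot: [-0.002, -0.09, 0.996, 0.003]
force: [0.2, 0.6, -0.7]
gripper_width: 39.7
clock: 26.98
eef_pos: [421.6, -360.4, 61.0]
tcp_rot: [0.0, -0.092, 0.996, -0.0]
force: [-0.0, 0.0, -3.2]
gripper_width: 19.0
```

```bash
python3 -m handwheel '[[[-0.0006,0.0114,0],[0,0,0.105],0.01],[[-0.0006,0.0114,0],[0,0,0.105],0.01],[[-0.0006,0.0114,0],[0,0,0.105],0.01],[[-0.0006,0.0114,0],[0,0,0.105],0.01],[[-0.0006,0.0114,0],[0,0,0.105],0.01]]'
python3 -m handwheel '[[[-0.0006,0.0114,0],[0,0,0.105],0.01],[[-0.0006,0.0114,0],[0,0,0.105],0.01],[[-0.0006,0.0114,0],[0,0,0.105],0.01],[[-0.0006,0.0114,0],[0,0,0.105],0.01],[[-0.0006,0.0114,0],[0,0,0.105],0.01]]'
python3 - <<'E'
from pans import *
pans()
E
```

```text
clock: 27.4
eef_pos: [425.2, -302.9, 60.9]
tcp_rot: [-0.0, 0.172, 0.985, 0.0]
force: [2.1, 0.2, -2.9]
gripper_width: 19.1
clock: 27.82
eef_pos: [457.8, -256.4, 61.0]
tcp_rot: [0.0, 0.422, 0.907, 0.0]
force: [1.3, 0.0, -2.9]
gripper_width: 19.1
skillet axis [538.  141.8] 159 head 155.1 173 hob [-29.1 245. ] tip hob [-181.   309.6]
milk axis [528.4 -92.3] 144 head -55.5 269 hob [-31.   10.6] tip hob [  66.9 -122.2]
sauce axis [ 526.3 -338.2] 57 head 128.7 105 hob [ -24.9 -235.2] tip hob [-132.3 -109.9]
```

Run:
```python
from pans import *
t,T,o=pans(); s=(T[...,2]>75)&(T[...,2]<97)&(T[...,0]>600)&(T[...,0]<720)&(abs(T[...,1]+130)<120)&(t['image'].max(2)<80)
P=T[s]; print(len(P),P.mean(0), P.min(0),P.max(0))
```

```text
skillet axis [537.9 141.9] 156 head 155.1 175 hob [-29.2 245.1] tip hob [-181.1  309.6]
milk axis [528.3 -92.5] 139 head -57.9 273 hob [-31.1  10.5] tip hob [  61.2 -126.3]
sauce axis [ 527.5 -337.9] 53 head 128.3 108 hob [ -23.8 -234.8] tip hob [-130.3 -108.7]
162 [ 644.35721165 -116.2933837    87.85953812] [ 601.13559419 -133.08606171   75.09551874] [ 689.03442537 -100.64305189   94.97169582]
```

Milk handle is at about -12°, as intended. Continuing the saucepan's turn.

```bash
python3 -m handwheel '[[[-0.0006,0.0114,0],[0,0,0.105],0.01],[[-0.0006,0.0114,0],[0,0,0.105],0.01],[[-0.0006,0.0114,0],[0,0,0.105],0.01],[[-0.0006,0.0114,0],[0,0,0.105],0.01],[[-0.0006,0.0114,0],[0,0,0.105],0.01]]'
python3 -m handwheel '[[[-0.0006,0.0114,0],[0,0,0.105],0.01],[[-0.0006,0.0114,0],[0,0,0.105],0.01],[[-0.0006,0.0114,0],[0,0,0.105],0.01],[[-0.0006,0.0114,0],[0,0,0.105],0.01],[[-0.0006,0.0114,0],[0,0,0.105],0.01]]'
python3 -m handwheel '[[[-0.0006,0.0114,0],[0,0,0.105],0.01],[[-0.0006,0.0114,0],[0,0,0.105],0.01],[[-0.0006,0.0114,0],[0,0,0.105],0.01],[[-0.0006,0.0114,0],[0,0,0.105],0.01],[[0,0,0],[0,0,0],0.01]]'
python3 -m handwheel '[[[0,0,0],[0,0,0],0.04],[[0,0,0],[0,0,0],0.04],[[0,0,0],[0,0,0],0.04],[[0,0,-0.03],[0,0,0],0.04],[[0,0,-0.04],[0,0,0],0.04]]'
python3 -m handwheel '[[[0,0,-0.04],[0,0,0],0.04],[[0,0,-0.03],[0,0,0],0.04],[[0,0,0],[0,0,0],0.04]]'
python3 - <<'E'
from go import *
t,T,o=pans(); p,a=o['skillet']; g=p+110*np.array([np.cos(a),np.sin(a)]); print(g); go(*g,np.degrees(a)+90,56)
E
```

```text
clock: 28.33
eef_pos: [509.0, -233.4, 60.8]
tcp_rot: [0.0, 0.641, 0.767, 0.0]
force: [0.9, 0.2, -3.1]
gripper_width: 18.9
clock: 28.75
eef_pos: [565.6, -238.5, 60.8]
tcp_rot: [0.001, 0.818, 0.575, 0.0]
force: [1.1, 0.1, -2.4]
gripper_width: 19.1
clock: 29.17
eef_pos: [605.6, -264.0, 60.9]
tcp_rot: [0.002, 0.92, 0.392, 0.001]
force: [1.7, 0.2, -2.1]
gripper_width: 19.0
clock: 29.58
eef_pos: [599.6, -259.8, 127.0]
tcp_rot: [-0.004, 0.919, 0.393, -0.003]
force: [0.7, -0.1, -0.3]
gripper_width: 39.8
clock: 29.83
eef_pos: [607.1, -263.5, 209.1]
tcp_rot: [0.006, 0.919, 0.393, 0.005]
force: [1.0, -1.2, 0.4]
gripper_width: 40.1
skillet axis [537.9 141.8] 153 head 155.1 170 hob [-29.2 245. ] tip hob [-181.   309.5]
milk axis [528.4 -92.4] 140 head -20.4 210 hob [-31.   10.6] tip hob [125.4 -41.8]
sauce axis [ 539.6 -328.8] 68 head 47.0 155 hob [ -11.9 -225.3] tip hob [  96.5 -100.9]
[438.15189485 188.15480696]
tcp [ 605.6 -262.7  205.7] hy -43.69 shift tool m [ 0.21   -0.4339  0.1462] turn z rad 1.2431 j1,j6 [-0.47  0.29]
```

```bash
python3 -m handwheel '[[[0.0162,-0.0334,0],[0,0,0],0.04],[[0.0162,-0.0334,0],[0,0,0],0.04],[[0.0162,-0.0334,0],[0,0,0],0.04],[[0.0162,-0.0334,0],[0,0,0],0.04],[[0.0162,-0.0334,0],[0,0,0],0.04]]' >/dev/null
python3 -m handwheel '[[[0.0162,-0.0334,0],[0,0,0],0.04],[[0.0162,-0.0334,0],[0,0,0],0.04],[[0.0162,-0.0334,0],[0,0,0],0.04],[[0.0162,-0.0334,0],[0,0,0],0.04],[[0.0162,-0.0334,0],[0,0,0],0.04]]' >/dev/null
python3 -m handwheel '[[[0.0162,-0.0334,0],[0,0,0],0.04],[[0.0162,-0.0334,0],[0,0,0],0.04],[[0.0162,-0.0334,0],[0,0,0],0.04],[[0,0,0],[0,0,0.113],0.04],[[0,0,0],[0,0,0.113],0.04]]' >/dev/null
python3 -m handwheel '[[[0,0,0],[0,0,0.113],0.04],[[0,0,0],[0,0,0.113],0.04],[[0,0,0],[0,0,0.113],0.04],[[0,0,0],[0,0,0.113],0.04],[[0,0,0],[0,0,0.113],0.04]]' >/dev/null
python3 -m handwheel '[[[0,0,0],[0,0,0.113],0.04],[[0,0,0],[0,0,0.113],0.04],[[0,0,0],[0,0,0.113],0.04],[[0,0,0],[0,0,0.113],0.04],[[0,0,0],[0,0,0],0.04]]'
python3 - <<'E'
from go import *
t,T,o=pans(cam('top','top4.png')); go(438.2,188.2,-114.9,56)
E
```

```text
clock: 31.97
eef_pos: [434.2, 190.3, 199.0]
tcp_rot: [0.001, 0.976, -0.217, -0.001]
force: [-1.0, -0.8, -0.5]
gripper_width: 40.3
skillet axis [537.7 142. ] 161 head 156.4 54 hob [-29.4 245.2] tip hob [-182.7  306.3]
milk axis [528.2 -92.5] 143 head -21.2 214 hob [-31.2  10.4] tip hob [124.6 -44. ]
sauce axis [ 531.1 -337.4] 203 head 46.5 198 hob [ -20.2 -234.2] tip hob [  89.5 -110.9]
tcp [434.4 190.3 199.2] hy -114.83 shift tool m [4.600e-03 1.000e-04 1.432e-01] turn z rad 0.0013 j1,j6 [0.32 2.33]
```

```bash
python3 -m handwheel '[[[0.004,0,0.035],[0,0,0],0.04],[[0,0,0.035],[0,0,0],0.04],[[0,0,0.033],[0,0,0],0.04],[[0,0,0.02],[0,0,0],0.04],[[0,0,0.015],[0,0,0],0.04]]' 
python3 -m handwheel '[[[0,0,0.005],[0,0,0],0.04],[[0,0,0],[0,0,0],0.01],[[0,0,0],[0,0,0],0.01],[[0,0,0],[0,0,0],0.01],[[0,0,0],[0,0,0],0.01]]' 60
python3 -m handwheel '[[[0,0,0],[0,0,0],0.01],[[0,0,0],[0,0,0],0.01]]'
```

```text
clock: 32.43
eef_pos: [437.0, 188.3, 59.6]
tcp_rot: [0.001, 0.977, -0.214, -0.002]
force: [-0.3, 0.4, 0.6]
gripper_width: 40.2
clock: 32.85
eef_pos: [439.4, 189.1, 58.0]
tcp_rot: [-0.0, 0.976, -0.216, 0.0]
force: [-0.5, 0.3, -3.4]
gripper_width: 21.2
clock: 33.02
eef_pos: [439.4, 189.2, 57.8]
tcp_rot: [-0.0, 0.976, -0.217, 0.0]
force: [-1.3, 0.0, -1.9]
gripper_width: 20.8
```

```bash
python3 -m handwheel '[[[-0.0021,-0.0045,0],[0,0,0],0.01],[[0.0006,0.0114,0],[0,0,-0.105],0.01],[[0.0006,0.0114,0],[0,0,-0.105],0.01],[[0.0006,0.0114,0],[0,0,-0.105],0.01],[[0.0006,0.0114,0],[0,0,-0.105],0.01]]'
python3 -m handwheel '[[[0.0006,0.0114,0],[0,0,-0.105],0.01],[[0.0006,0.0114,0],[0,0,-0.105],0.01],[[0.0006,0.0114,0],[0,0,-0.105],0.01],[[0.0006,0.0114,0],[0,0,-0.105],0.01],[[0.0006,0.0114,0],[0,0,-0.105],0.01]]'
python3 -m handwheel '[[[0.0006,0.0114,0],[0,0,-0.105],0.01],[[0.0006,0.0114,0],[0,0,-0.105],0.01],[[0.0006,0.0114,0],[0,0,-0.105],0.01],[[0.0006,0.0114,0],[0,0,-0.105],0.01],[[0.0006,0.0114,0],[0,0,-0.105],0.01]]'
python3 - <<'E'
from pans import *
pans()
E
```

```text
clock: 33.43
eef_pos: [429.2, 149.8, 57.5]
tcp_rot: [0.0, 1.0, -0.005, 0.0]
force: [-0.1, -0.9, -2.1]
gripper_width: 21.1
clock: 33.85
eef_pos: [443.7, 94.7, 57.7]
tcp_rot: [0.0, 0.967, 0.254, 0.001]
force: [1.1, -1.4, -1.8]
gripper_width: 20.9
clock: 34.27
eef_pos: [483.8, 54.2, 57.7]
tcp_rot: [0.001, 0.868, 0.496, 0.001]
force: [0.7, -0.3, -2.4]
gripper_width: 20.5
skillet axis [540.5 148.5] 98 head -121.8 49 hob [-26.8 251.8] tip hob [-109.   108.7]
milk axis [528.6 -92.4] 142 head -10.6 260 hob [-30.8  10.6] tip hob [132.3 -14.4]
sauce axis [ 531.  -337.4] 196 head 46.7 197 hob [ -20.3 -234.2] tip hob [  88.8 -110.5]
```

```bash
python3 -m handwheel '[[[0.0006,0.0114,0],[0,0,-0.105],0.01],[[0.0006,0.0114,0],[0,0,-0.105],0.01],[[0.0006,0.0114,0],[0,0,-0.105],0.01],[[0.0006,0.0114,0],[0,0,-0.105],0.01],[[0.0006,0.0114,0],[0,0,-0.105],0.01]]'
python3 -m handwheel '[[[0.0006,0.0114,0],[0,0,-0.105],0.01],[[0.0006,0.0114,0],[0,0,-0.105],0.01],[[0.0006,0.0114,0],[0,0,-0.105],0.01],[[0.0006,0.0114,0],[0,0,-0.105],0.01],[[0.0006,0.0114,0],[0,0,-0.105],0.01]]'
python3 -m handwheel '[[[0.0006,0.0114,0],[0,0,-0.105],0.01],[[0.0006,0.0114,0],[0,0,-0.105],0.01],[[0.0006,0.0114,0],[0,0,-0.105],0.01],[[0.0006,0.0114,0],[0,0,-0.105],0.01],[[0.0006,0.0114,0],[0,0,-0.105],0.01]]'
python3 -m handwheel '[[[0.0006,0.0114,0],[0,0,-0.105],0.01],[[0.0006,0.0114,0],[0,0,-0.105],0.01],[[0,0,0],[0,0,0],0.01],[[0,0,0],[0,0,0],0.045],[[0,0,0],[0,0,0],0.045]]'
python3 -m handwheel '[[[0,0,0],[0,0,0],0.045],[[0,0,-0.03],[0,0,0],0.045],[[0,0,-0.04],[0,0,0],0.045],[[0,0,-0.04],[0,0,0],0.045],[[0,0,-0.04],[0,0,0],0.045]]'
python3 - <<'E'
from go import *
t,T,o=pans(cam('top','top5.png')); show('rail',blobs(t,T,(155,250,150,250),(80,150),10)); go(495,325.5,-1)
big=cv2.resize(t['image'][125:280,150:470],None,fx=2.5,fy=2.5,interpolation=cv2.INTER_CUBIC); cv2.imwrite('pics/crop5.png',np.clip(big*1.6,0,255).astype(np.uint8)[...,::-1])
E
```

```text
clock: 34.73
eef_pos: [538.2, 39.5, 57.7]
tcp_rot: [0.001, 0.711, 0.704, 0.001]
force: [0.9, 0.9, -2.3]
gripper_width: 21.3
clock: 35.15
eef_pos: [593.0, 54.0, 57.7]
tcp_rot: [0.001, 0.504, 0.864, 0.001]
force: [0.9, 0.6, -3.0]
gripper_width: 20.9
clock: 35.57
eef_pos: [633.0, 94.1, 57.6]
tcp_rot: [0.001, 0.262, 0.965, 0.001]
force: [0.7, 2.1, -2.5]
gripper_width: 21.1
clock: 35.98
eef_pos: [641.0, 113.5, 57.6]
tcp_rot: [0.0, 0.162, 0.987, -0.0]
force: [-0.1, 0.2, 0.0]
gripper_width: 44.4
clock: 36.4
eef_pos: [640.4, 112.7, 208.8]
tcp_rot: [-0.001, 0.162, 0.987, -0.0]
force: [0.7, 0.9, 0.9]
gripper_width: 44.8
skillet axis [535.9 152.6] 55 head -18.4 136 hob [-31.6 255.7] tip hob [126.6 208.7]
milk axis [528.2 -92.5] 144 head -21.0 210 hob [-31.1  10.4] tip hob [124.8 -43.6]
sauce axis [ 530.9 -337.4] 195 head 46.6 192 hob [ -20.4 -234.2] tip hob [  89.  -110.7]
rail [216, 164, 12, 77, 481] med [493.7 324.4 108.3] zmax 117.3 rect [495.7 326.3] [ 17.1 235.9] 89.2
tcp [645.5 113.3 218.8] hy 71.33 shift tool m [ 0.2105  0.1528 -0.0019] turn z rad 1.2624 j1,j6 [ 0.11 -1.14]
```

View pics/crop5.png

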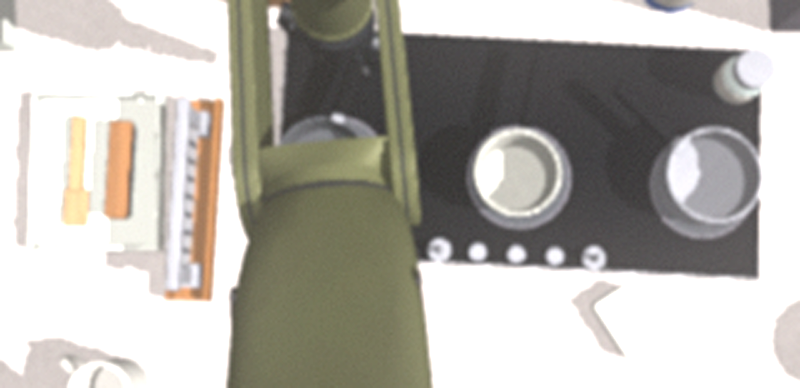

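Oriented properly, the guard's rail runs along world x (378 to 614) at y≈326, so it has to be turned 90° before hanging. Moving above it, then checking the pans with the arm out of view.

```bash
python3 -m handwheel '[[[0.0263,0.0191,0],[0,0,0],0.045],[[0.0263,0.0191,0],[0,0,0],0.045],[[0.0263,0.0191,0],[0,0,0],0.045],[[0.0263,0.0191,0],[0,0,0],0.045],[[0.0263,0.0191,0],[0,0,0],0.045]]' >/dev/null
python3 -m handwheel '[[[0.0263,0.0191,0],[0,0,0],0.045],[[0.0263,0.0191,0],[0,0,0],0.045],[[0.0263,0.0191,0],[0,0,-0.104],0.045],[[0,0,0],[0,0,-0.104],0.045],[[0,0,0],[0,0,-0.104],0.045]]' >/dev/null
python3 -m handwheel '[[[0,0,0],[0,0,0],0.045],[[0,0,0],[0,0,0],0.045]]'
python3 - <<'E'
from go import *
t,T,o=pans(cam('top','top6.png'))
c=cam('wrist','w6.png'); W=cloud(c); show('rail',blobs(c,W,(100,540,0,400),(95,116),60)); go(495.7,326.3,89.2,81)
E
```

```text
clock: 37.45
eef_pos: [490.1, 324.9, 207.4]
tcp_rot: [0.0, 0.008, 1.0, -0.0]
force: [0.8, -1.3, -1.1]
gripper_width: 45.1
skillet axis [537.8 153.5] 164 head -19.3 196 hob [-29.7 256.6] tip hob [127.8 207.2]
milk axis [528.5 -92.3] 149 head -21.8 216 hob [-30.9  10.7] tip hob [124.3 -45.5]
sauce axis [ 531.  -337.5] 197 head 46.8 198 hob [ -20.3 -234.3] tip hob [  88.7 -110.4]
rail [315, 49, 23, 286, 5651] med [472.1 325.2 107.3] zmax 109.6 rect [494.9 324.9] [ 16.  238.6] 89.0
tcp [490.4 324.6 207.3] hy 89.12 shift tool m [-0.0052  0.0017  0.1263] turn z rad -0.0013 j1,j6 [ 0.51 -1.04]
```

View pics/w6.png

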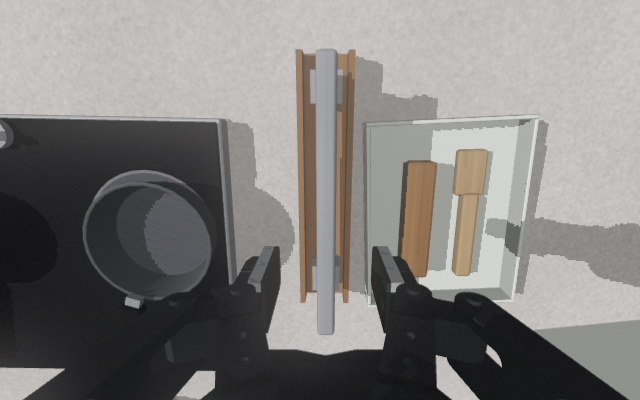

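Run:
```python
from go import *
c=cam('wrist'); print(plane(c,[(221,121),(226,160),(231,200),(234,230)],30).round(1), plane(c,[(226,121),(237,230)],30).round(1))
W=cloud(c); 
for v in (140,180,220): print(v,[tuple(W[v,u].round(1)) for u in range(205,246,4)])
o=np.array([537.8,153.5]); a=np.radians(-19.3); g=o+110*np.array([np.cos(a),np.sin(a)]); go(*g,70.7,57)
```

```text
[[425.2 222.7  30. ]
 [463.7 223.7  30. ]
 [506.  224.6  30. ]
 [539.8 224.6  30. ]] [[425.3 227.7  30. ]
 [539.8 227.8  30. ]]
140 [(np.float64(443.4), np.float64(204.5), np.float64(29.5)), (np.float64(443.5), np.float64(208.4), np.float64(29.2)), (np.float64(443.5), np.float64(212.6), np.float64(29.6)), (np.float64(443.6), np.float64(216.3), np.float64(28.6)), (np.float64(444.2), np.float64(218.2), np.float64(22.1)), (np.float64(444.8), np.float64(219.8), np.float64(14.2)), (np.float64(445.9), np.float64(219.6), np.float64(-0.2)), (np.float64(420.2), np.float64(325.7), np.float64(349.5)), (np.float64(446.1), np.float64(228.2), np.float64(-1.0)), (np.float64(446.1), np.float64(232.8), np.float64(-0.2)), (np.float64(446.2), np.float64(237.2), np.float64(0.1))]
180 [(np.float64(484.2), np.float64(199.5), np.float64(29.3)), (np.float64(484.1), np.float64(204.0), np.float64(30.3)), (np.float64(484.5), np.float64(207.5), np.float64(28.3)), (np.float64(484.5), np.float64(211.7), np.float64(28.6)), (np.float64(485.0), np.float64(215.2), np.float64(26.6)), (np.float64(486.2), np.float64(217
[... 364 characters left out ...]
t64(64.3)), (np.float64(520.6), np.float64(207.3), np.float64(51.6)), (np.float64(525.8), np.float64(205.6), np.float64(36.5)), (np.float64(528.1), np.float64(207.3), np.float64(29.8)), (np.float64(528.1), np.float64(211.7), np.float64(30.1)), (np.float64(530.7), np.float64(213.4), np.float64(22.3)), (np.float64(532.2), np.float64(216.4), np.float64(18.1)), (np.float64(537.5), np.float64(216.0), np.float64(2.8)), (np.float64(538.8), np.float64(219.6), np.float64(-0.8)), (np.float64(538.7), np.float64(224.4), np.float64(-0.3)), (np.float64(538.8), np.float64(229.1), np.float64(-0.6))]
tcp [490.5 324.6 207.3] hy 89.16 shift tool m [-0.1541 -0.2052  0.1503] turn z rad 0.3222 j1,j6 [ 0.51 -1.04]
```

Left glass edge at y≈217 confirms the hob origin. The skillet is then at hob y≈257, too close to the 265 limit, so I regrip its handle and slide it about 13 mm inward.

```bash
python3 -m handwheel '[[[-0.0220,-0.0293,0],[0,0,0],0.045],[[-0.0220,-0.0293,0],[0,0,0],0.045],[[-0.0220,-0.0293,0],[0,0,0],0.045],[[-0.0220,-0.0293,0],[0,0,0],0.045],[[-0.0220,-0.0293,0],[0,0,0],0.045]]' >/dev/null
python3 -m handwheel '[[[-0.0220,-0.0293,0],[0,0,0],0.045],[[-0.0220,-0.0293,0],[0,0,0],0.045],[[0,0,0],[0,0,0.107],0.045],[[0,0,0],[0,0,0.107],0.045],[[0,0,0],[0,0,0.107],0.045]]' >/dev/null
python3 -m handwheel '[[[0,0,0.035],[0,0,0],0.045],[[0,0,0.035],[0,0,0],0.045],[[0,0,0.035],[0,0,0],0.045],[[0,0,0.025],[0,0,0],0.045],[[0,0,0.02],[0,0,0],0.045]]'
python3 -m handwheel '[[[0,0,0],[0,0,0],0.045],[[0,0,0],[0,0,0],0.01],[[0,0,0],[0,0,0],0.01],[[0,0,0],[0,0,0],0.01],[[0,0,0],[0,0,0],0.01]]' 60
python3 - <<'E'
from go import *
p=r.get_state()['eef_pos']; go(p[0],p[1]-13,70.7)
E
```

```text
clock: 38.85
eef_pos: [640.4, 117.5, 54.4]
tcp_rot: [-0.002, 0.167, 0.986, -0.0]
force: [-0.3, 0.2, 0.8]
gripper_width: 45.1
clock: 39.27
eef_pos: [643.1, 118.3, 59.0]
tcp_rot: [0.002, 0.166, 0.986, 0.0]
force: [0.3, -1.0, -2.5]
gripper_width: 20.8
tcp [643.1 118.3  59. ] hy 70.95 shift tool m [-0.0042 -0.0123 -0.    ] turn z rad 0.0043 j1,j6 [ 0.12 -1.12]
```

```bash
python3 -m handwheel '[[[-0.0021,-0.0062,0],[0,0,0],0.01],[[-0.0021,-0.0062,0],[0,0,0],0.01],[[0,0,0],[0,0,0],0.01],[[0,0,0],[0,0,0],0.045],[[0,0,0],[0,0,0],0.045]]'
python3 -m handwheel '[[[0,0,0],[0,0,0],0.045],[[0,0,-0.03],[0,0,0],0.045],[[0,0,-0.04],[0,0,0],0.045],[[0,0,-0.04],[0,0,0],0.045],[[0,0,-0.04],[0,0,0],0.045]]'
python3 -m handwheel '[[[0,0,0],[0,0,-0.107],0.045],[[0,0,0],[0,0,-0.107],0.045],[[0,0,0],[0,0,-0.104],0.045],[[0,0,0],[0,0,0],0.045]]'
python3 - <<'E'
from go import *
go(494.9,325.2,89,81)
E
```

```text
clock: 39.68
eef_pos: [642.1, 104.8, 57.7]
tcp_rot: [0.0, 0.165, 0.986, -0.0]
force: [-0.5, -0.4, -0.0]
gripper_width: 43.8
clock: 40.1
eef_pos: [641.2, 105.3, 208.3]
tcp_rot: [-0.001, 0.165, 0.986, -0.0]
force: [1.8, 0.2, 0.7]
gripper_width: 45.1
clock: 40.43
eef_pos: [641.7, 105.4, 207.7]
tcp_rot: [0.0, 0.006, 1.0, -0.0]
force: [1.0, 0.9, -0.6]
gripper_width: 45.0
tcp [641.7 105.4 207.7] hy 89.34 shift tool m [0.1494 0.2181 0.1266] turn z rad 0.006 j1,j6 [ 0.1  -1.46]
```

```bash
python3 -m handwheel '[[[0.0187,0.0273,0],[0,0,0],0.045],[[0.0187,0.0273,0],[0,0,0],0.045],[[0.0187,0.0273,0],[0,0,0],0.045],[[0.0187,0.0273,0],[0,0,0],0.045],[[0.0187,0.0273,0],[0,0,0],0.045]]' >/dev/null
python3 -m handwheel '[[[0.0187,0.0273,0],[0,0,0],0.045],[[0.0187,0.0273,0],[0,0,0],0.045],[[0.0187,0.0273,0],[0,0,0.006],0.045],[[0,0,0],[0,0,0],0.045],[[0,0,0],[0,0,0],0.045]]' >/dev/null
python3 - <<'E'
from go import *
t,T,o=pans(cam('top','top7.png')); im=cv2.resize(t['image'][125:265,150:470],None,fx=2.5,fy=2.5,interpolation=cv2.INTER_CUBIC).astype(float); cv2.imwrite('pics/crop7.png',np.clip(255*(im/255)**0.45,0,255).astype(np.uint8)[...,::-1])
c=cam('wrist'); W=cloud(c); show('rail',blobs(c,W,(100,540,0,400),(95,116),60)); go(494.9,325.2,89,81)
E
```

```text
skillet axis [538.1 141. ] 160 head -18.7 195 hob [-29.  244.2] tip hob [129.  196.6]
milk axis [528.4 -92.6] 140 head -20.5 206 hob [-30.9  10.4] tip hob [125.5 -42.2]
sauce axis [ 530.9 -337.5] 190 head 46.6 197 hob [ -20.4 -234.3] tip hob [  88.9 -110.7]
rail [312, 42, 23, 289, 5761] med [472.  325.2 107.3] zmax 110.0 rect [495.1 324.9] [ 16.1 238.8] 89.0
tcp [495.5 325.6 207.1] hy 88.79 shift tool m [ 0.0006 -0.0003  0.1261] turn z rad -0.0037 j1,j6 [ 0.51 -1.04]
```

View pics/crop7.png

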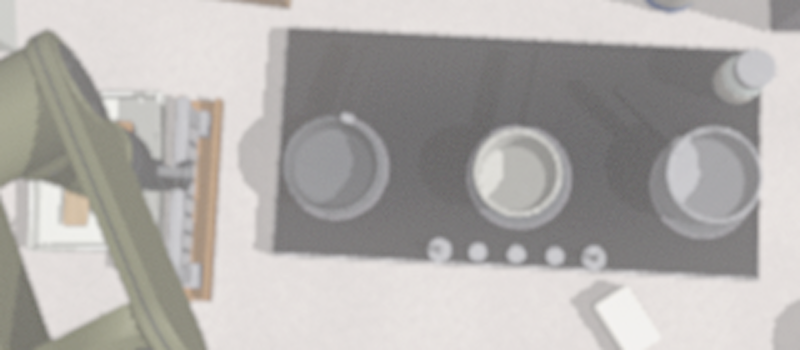

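The view shows all three handles pointing to the back and every pan near its zone. Now the guard.

```bash
python3 -m handwheel '[[[0.0004,-0.0005,0.035],[0,0,-0.004],0.045],[[0,0,0.035],[0,0,0],0.045],[[0,0,0.03],[0,0,0],0.045],[[0,0,0.016],[0,0,0],0.045],[[0,0,0.01],[0,0,0],0.045]]'
python3 -m handwheel '[[[0,0,0],[0,0,0],0.045],[[0,0,0],[0,0,0],0.005],[[0,0,0],[0,0,0],0.005],[[0,0,0],[0,0,0],0.005],[[0,0,0],[0,0,0],0.005]]' 100
python3 -m handwheel '[[[0,0,0],[0,0,0],0.005],[[0,0,0],[0,0,0],0.005],[[0,0,0],[0,0,0],0.005]]'
python3 - <<'E'
from go import *
go(494.9,325.2,89,81)
E
```

```text
clock: 41.78
eef_pos: [494.3, 323.0, 78.4]
tcp_rot: [-0.002, 0.01, 1.0, -0.001]
force: [-1.0, 0.1, -0.5]
gripper_width: 44.7
clock: 42.2
eef_pos: [496.5, 325.7, 83.1]
tcp_rot: [0.002, 0.008, 1.0, 0.001]
force: [1.1, -0.7, 3.0]
gripper_width: 14.4
clock: 42.45
eef_pos: [496.5, 325.7, 83.1]
tcp_rot: [0.002, 0.008, 1.0, 0.001]
force: [0.3, -1.6, 5.8]
gripper_width: 14.0
tcp [496.5 325.7  83.1] hy 89.07 shift tool m [ 0.0016 -0.0005  0.0021] turn z rad 0.0013 j1,j6 [ 0.51 -1.04]
```

```bash
python3 -m handwheel '[[[0,0,-0.015],[0,0,0],0.005],[[0,0,-0.03],[0,0,0],0.005],[[0,0,-0.035],[0,0,0],0.005],[[0,0,-0.035],[0,0,0],0.005],[[0,0,-0.025],[0,0,0],0.005]]'
python3 -m handwheel '[[[0.0020,-0.018,0],[0,0,0],0.005],[[0.0039,-0.0355,0],[0,0,0],0.005],[[0.0039,-0.0355,0],[0,0,0],0.005],[[0.0039,-0.0355,0],[0,0,0],0.005],[[0.0039,-0.0355,0],[0,0,0],0.005]]'
python3 -m handwheel '[[[0.0039,-0.0355,0],[0,0,0],0.005],[[0.0039,-0.0355,0],[0,0,0],0.005],[[0.0039,-0.0355,0],[0,0,0],0.005],[[0.0039,-0.0355,0],[0,0,0],0.005],[[0.0039,-0.0355,0],[0,0,0],0.005]]'
python3 -m handwheel '[[[0.0039,-0.0355,0],[0,0,0],0.005],[[0.0039,-0.0355,0],[0,0,0],0.005],[[0.0020,-0.018,0],[0,0,0],0.005],[[0,0,0],[0,0,0.06],0.005],[[0,0,0],[0,0,0.11],0.005]]'
python3 -m handwheel '[[[0,0,0],[0,0,0.11],0.005],[[0,0,0],[0,0,0.11],0.005],[[0,0,0],[0,0,0.11],0.005],[[0,0,0],[0,0,0.11],0.005],[[0,0,0],[0,0,0.11],0.005]]'
python3 -m handwheel '[[[0,0,0],[0,0,0.11],0.005],[[0,0,0],[0,0,0.11],0.005],[[0,0,0],[0,0,0.11],0.005],[[0,0,0],[0,0,0.11],0.005],[[0,0,0],[0,0,0.11],0.005]]'
python3 -m handwheel '[[[0,0,0],[0,0,0.11],0.005],[[0,0,0],[0,0,0.11],0.005],[[0,0,0],[0,0,0.08],0.005],[[0,0,0],[0,0,0.02],0.005],[[0,0,0],[0,0,0],0.005]]'
python3 - <<'E'
from go import *
go(429.9,-100.9,-1.9)
c=cam('wrist','w8.png'); W=cloud(c); z=r.get_state()['eef_pos'][2]+19
show('rail',blobs(c,W,(150,500,0,400),(z-8,z+18),60))
E
```

```text
clock: 42.87
eef_pos: [494.7, 325.8, 223.7]
tcp_rot: [0.0, 0.008, 1.0, 0.001]
force: [0.8, 0.3, -4.7]
gripper_width: 14.0
clock: 43.28
eef_pos: [473.0, 164.5, 220.6]
tcp_rot: [-0.001, 0.007, 1.0, -0.0]
force: [0.7, -1.1, -4.9]
gripper_width: 14.0
clock: 43.7
eef_pos: [450.7, -12.5, 220.8]
tcp_rot: [-0.001, 0.008, 1.0, 0.0]
force: [1.7, -0.8, -4.2]
gripper_width: 14.5
clock: 44.12
eef_pos: [440.0, -101.2, 220.7]
tcp_rot: [-0.001, 0.096, 0.995, 0.0]
force: [-0.3, 1.0, -3.9]
gripper_width: 14.3
clock: 44.53
eef_pos: [440.1, -99.6, 220.6]
tcp_rot: [-0.001, 0.362, 0.932, 0.0]
force: [0.7, 0.8, -5.0]
gripper_width: 14.3
clock: 44.95
eef_pos: [440.1, -99.6, 220.7]
tcp_rot: [-0.001, 0.602, 0.799, -0.0]
force: [-0.6, -0.2, -4.1]
gripper_width: 14.1
clock: 45.37
eef_pos: [440.4, -99.8, 220.8]
tcp_rot: [-0.001, 0.719, 0.695, -0.0]
force: [0.7, 0.5, -4.1]
gripper_width: 14.2
tcp [440.4 -99.8 220.8] hy -1.96 shift tool m [-0.0014 -0.0104  0.    ] turn z rad -0.0011 j1,j6 [-0.32 -0.28]
rail [274, 0, 104, 355, 16211] med [442.4 -55.1 245.4] zmax 257.9 rect [445.9 -63.6] [141.8  41.1] 80.6
```

View pics/w8.png

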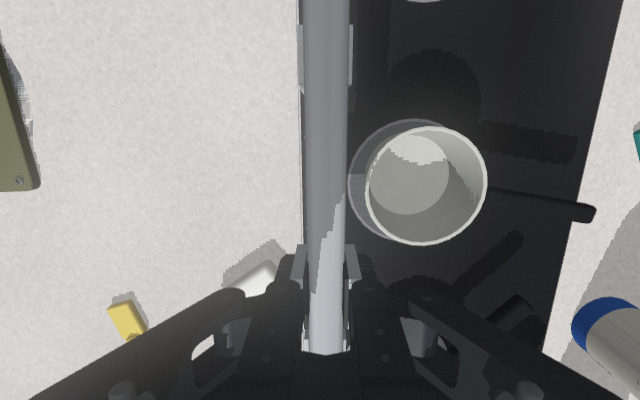

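```bash
python3 -m handwheel '[[[-0.0014,-0.0104,0.03],[0,0,-0.001],0.005],[[0,0,0.03],[0,0,0],0.005],[[0,0,0],[0,0,0],0.005],[[0,0,0],[0,0,0],0.005]]'
python3 - <<'E'
from go import *
go(429.9,-100.9,-1.9)
z=r.get_state()['eef_pos'][2]+17
for n in ('top','scene'):
    c=cam(n,n+'9.png'); W=cloud(c)
    s=(abs(W[...,2]-z)<14)&(abs(W[...,0]-430)<40)&(abs(W[...,1]+100)<150)&(c['depth']>0); P=W[s]; g=c['image'][s].astype(int); 
    e=P[(abs(P[:,1]+100)>60)]; 
    print(n,len(P),'y range',P[:,1].min(),P[:,1].max())
    for lo,hi in ((-225,-160),(-40,25)):
        q=e[(e[:,1]>lo)&(e[:,1]<hi)&(e[:,2]>z+2)]; print(len(q),q.mean(0).round(1), 'x mid',((np.percentile(q[:,0],2)+np.percentile(q[:,0],98))/2).round(1),'ymin/max',q[:,1].min().round(1),q[:,1].max().round(1))
c=cam('scene'); b=c['image'][110:290,170:430]; cv2.imwrite('pics/s9.png',cv2.resize(b,None,fx=3,fy=3,interpolation=cv2.INTER_CUBIC)[...,::-1])
E
```

```text
clock: 45.75
eef_pos: [429.0, -100.7, 160.3]
tcp_rot: [-0.002, 0.719, 0.695, -0.001]
force: [0.2, 0.2, -3.8]
gripper_width: 14.3
tcp [ 429.  -100.7  160.3] hy -1.92 shift tool m [-0.0001  0.0009 -0.    ] turn z rad -0.0003 j1,j6 [-0.33 -0.29]
top 178 y range -64.2795756686349 21.252476654503702<stdin>:10: RuntimeWarning: Mean of empty slice.
  ret = um.true_divide(
Traceback (most recent call last):
IndexError: index -1 is out of bounds for axis 0 with size 0
```

View scene.

Run:
```python
from go import *
z=r.get_state()['eef_pos'][2]+17
for n in ('top','scene'):
    c=cam(n); W=cloud(c)
    s=(abs(W[...,2]-z)<16)&(abs(W[...,0]-430)<40)&(abs(W[...,1]+100)<150)&(c['depth']>0); P=W[s]
    for lo,hi in ((-225,-160),(-40,25)):
        q=P[(P[:,1]>lo)&(P[:,1]<hi)&(P[:,2]>z-2)]
        if len(q): print(n,len(q),q.mean(0).round(1),'x',np.percentile(q[:,0],[2,98]).round(1),'y',q[:,1].min().round(1),q[:,1].max().round(1))
b=c['image'][120:270,200:400]; cv2.imwrite('pics/s9.png',cv2.resize(b,None,fx=4,fy=4,interpolation=cv2.INTER_CUBIC)[...,::-1])
```

```text
top 126 [433.9  -8.3 186.9] x [425.7 442.2] y -38.5 21.2
scene 84 [ 432.9 -189.1  184. ] x [422.8 440.3] y -219.6 -160.3
scene 90 [439.6 -10.9 184.4] x [429.8 447. ] y -39.8 17.4
```

View pics/s9.png

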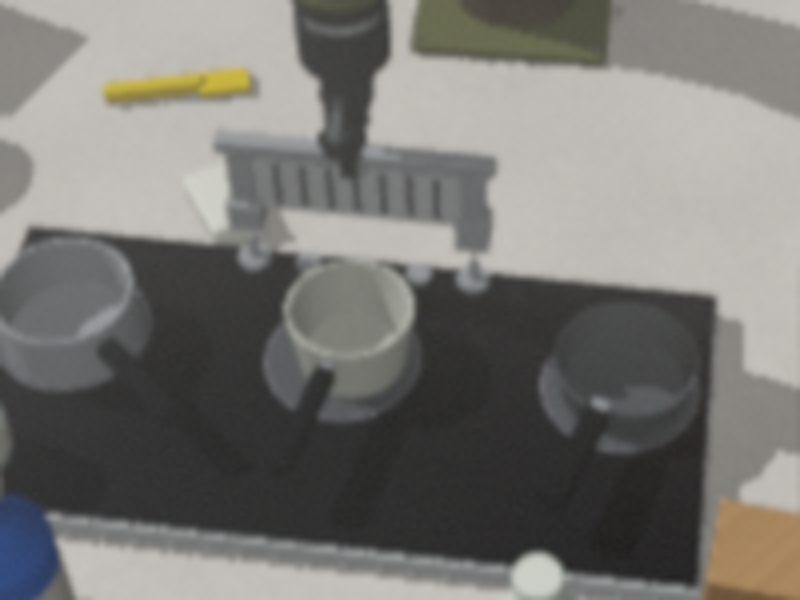

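Run:
```python
from go import *
for n in ('scene','top'):
    acc={0:[],1:[]}
    for k in range(3):
        c=cam(n); W=cloud(c)
        for i,(px,py) in enumerate(((433.2,-.5),(426.6,-198.5))):
            s=(W[...,2]>46)&(W[...,2]<70)&(np.hypot(W[...,0]-px,W[...,1]-py)<16)&(c['depth']>0)
            if s.any(): acc[i].append(W[s])
            s2=(W[...,2]>34)&(W[...,2]<44)&(np.hypot(W[...,0]-px,W[...,1]-py)<22)&(c['depth']>0)&(c['image'].min(2)>80)
            if k==0 and s2.any(): print(n,'collar',i,s2.sum(),((W[s2].min(0)+W[s2].max(0))/2).round(1))
    for i in acc:
        if acc[i]: P=np.vstack(acc[i]); print(n,'pin',i,len(P),P.mean(0).round(1))
```

```text
scene collar 0 28 [435.3  -1.   37.9]
scene collar 1 29 [ 429.8 -199.9   38.6]
scene pin 0 33 [436.3  -0.8  54.8]
scene pin 1 32 [ 429.2 -200.1   55.3]
top collar 0 6 [421.2   2.3  37.9]
```

```bash
python3 -m handwheel '[[[0,0.0005,0.012],[0,0,0],0.005],[[0,0,0.008],[0,0,0],0.005],[[0,0,0],[0,0,0],0.005]]'
python3 -m handwheel '[[[0,0,0.003],[0,0,0],0.005],[[0,0,0.003],[0,0,0],0.005],[[0,0,0],[0,0,0],0.005]]'
python3 -m handwheel '[[[0,0,0.003],[0,0,0],0.005],[[0,0,0.003],[0,0,0],0.005],[[0,0,0],[0,0,0],0.005]]'
python3 - <<'E'
from go import *
go(429.9,-100.9,-1.9); print(r.get_state()['force'],r.get_state()['ft_torque'])
E
```

```text
clock: 46.45
eef_pos: [429.8, -100.9, 140.0]
tcp_rot: [-0.001, 0.719, 0.695, -0.001]
force: [-0.9, 0.2, -4.5]
gripper_width: 14.1
clock: 46.7
eef_pos: [431.0, -101.3, 134.9]
tcp_rot: [-0.0, 0.719, 0.695, -0.0]
force: [-0.7, 0.4, -5.5]
gripper_width: 14.1
clock: 46.95
eef_pos: [430.8, -101.3, 128.9]
tcp_rot: [-0.0, 0.719, 0.695, -0.0]
force: [0.2, 0.5, -4.9]
gripper_width: 14.0
tcp [ 430.8 -101.3  128.9] hy -1.98 shift tool m [ 0.0003 -0.001   0.    ] turn z rad -0.0013 j1,j6 [-0.33 -0.29]
[ 0.22579533  0.52174751 -4.87647751] [-0.00115127 -0.01713196 -0.04989776]
```

```bash
python3 -m handwheel '[[[0,0,0.004],[0,0,0],0.005],[[0,0,0.004],[0,0,0],0.005],[[0,0,0],[0,0,0],0.005]]'
python3 -m handwheel '[[[0,0,0.004],[0,0,0],0.005],[[0,0,0.002],[0,0,0],0.005],[[0,0,0],[0,0,0],0.005]]'
python3 -m handwheel '[[[0,0,0.002],[0,0,0],0.005],[[0,0,0],[0,0,0],0.005],[[0,0,0],[0,0,0],0.005]]'
python3 - <<'E'
from go import *
go(429.9,-100.9,-1.9); print(r.get_state()['force'],r.get_state()['ft_torque'])
c=cam('scene'); b=c['image'][120:270,200:400]; cv2.imwrite('pics/s10.png',cv2.resize(b,None,fx=4,fy=4,interpolation=cv2.INTER_CUBIC)[...,::-1])
E
```

```text
clock: 47.2
eef_pos: [430.6, -101.2, 120.5]
tcp_rot: [-0.001, 0.719, 0.695, -0.0]
force: [0.0, -0.3, -4.1]
gripper_width: 14.2
clock: 47.45
eef_pos: [430.8, -101.2, 114.8]
tcp_rot: [-0.0, 0.719, 0.695, -0.0]
force: [-1.1, 0.7, -4.2]
gripper_width: 14.2
clock: 47.7
eef_pos: [431.3, -101.4, 113.3]
tcp_rot: [0.0, 0.719, 0.695, 0.0]
force: [-0.2, -0.2, -3.2]
gripper_width: 13.7
tcp [ 431.3 -101.4  113.3] hy -1.97 shift tool m [ 0.0005 -0.0014 -0.    ] turn z rad -0.0013 j1,j6 [-0.33 -0.29]
[-0.15101886 -0.24287974 -3.15091437] [ 0.01258211 -0.0133139   0.0105705 ]
```

View pics/s10.png

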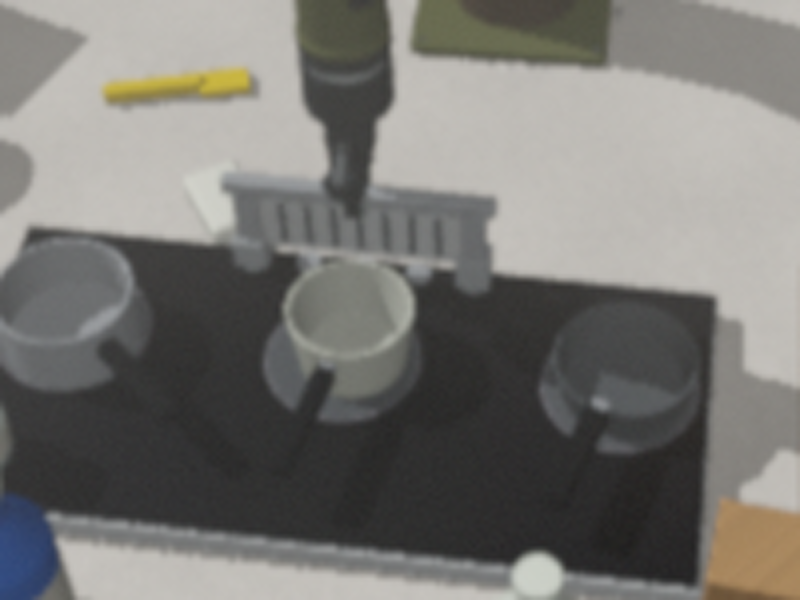

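The hinge blocks cover both pintles at (250,255) and (472,275). I press down gently to confirm seating, then release.

```bash
python3 -m handwheel '[[[0,0,0.002],[0,0,0],0.005],[[0,0,0],[0,0,0],0.005],[[0,0,0],[0,0,0],0.005]]'
python3 -m handwheel '[[[0,0,0],[0,0,0],0.03],[[0,0,0],[0,0,0],0.045],[[0,0,0],[0,0,0],0.045],[[0,0,0],[0,0,0],0.045],[[0,0,0],[0,0,0],0.045]]'
python3 -m handwheel '[[[0,0,-0.02],[0,0,0],0.045],[[0,0,-0.03],[0,0,0],0.045],[[0,0,-0.04],[0,0,0],0.045],[[0,0,-0.04],[0,0,0],0.045],[[0,0,-0.04],[0,0,0],0.045]]'
python3 -m handwheel '[[[0.03,0,-0.02],[0,0,0],0.045],[[0.034,-0.006,0],[0,0,0],0.045],[[0.034,-0.006,0],[0,0,0],0.045],[[0.034,-0.006,0],[0,0,0],0.045],[[0.034,-0.006,0],[0,0,0],0.045]]'
python3 -m handwheel '[[[0.034,-0.006,0],[0,0,0],0.045],[[0.034,-0.006,0],[0,0,0],0.045],[[0.034,-0.006,0],[0,0,0],0.045],[[0.034,0,0],[0,0,0],0.045],[[0.034,0,0],[0,0,0],0.045]]'
python3 -m handwheel '[[[0.03,0,0],[0,0,0],0.045],[[0.03,0,0],[0,0,0],0.045],[[0,0,0],[0,0,0],0.045]]'
python3 - <<'E'
from go import *
t,T,o=pans(cam('top','top11.png'))
show('rail',blobs(t,T,(310,410,190,250),(125,150),20)); show('tray',blobs(t,T,(165,215,160,225),(12,150),20)); show('soap',blobs(t,T,(380,420,235,275),(15,45),10))
show('jar',blobs(t,T,(430,465,140,170),(95,140),10))
im=cv2.resize(t['image'][125:280,150:470],None,fx=2.5,fy=2.5,interpolation=cv2.INTER_CUBIC).astype(float); cv2.imwrite('pics/c11.png',np.clip(255*(im/255)**0.55,0,255).astype(np.uint8)[...,::-1])
E
```

```text
clock: 48.0
eef_pos: [431.7, -101.4, 113.0]
tcp_rot: [0.001, 0.719, 0.695, 0.0]
force: [-3.4, 1.4, 11.0]
gripper_width: 14.1
clock: 48.42
eef_pos: [431.3, -101.4, 111.3]
tcp_rot: [0.0, 0.719, 0.695, 0.0]
force: [-0.7, -0.6, 0.6]
gripper_width: 44.8
clock: 48.83
eef_pos: [430.5, -101.2, 282.8]
tcp_rot: [-0.0, 0.719, 0.695, -0.0]
force: [0.9, -0.5, -0.2]
gripper_width: 45.2
clock: 49.25
eef_pos: [412.4, 66.6, 301.5]
tcp_rot: [0.0, 0.72, 0.694, 0.0]
force: [0.9, 0.2, -0.6]
gripper_width: 44.6
clock: 49.67
eef_pos: [400.0, 237.5, 301.3]
tcp_rot: [0.0, 0.719, 0.695, -0.0]
force: [1.3, 0.2, 0.6]
gripper_width: 45.0
clock: 49.92
eef_pos: [403.2, 300.9, 300.9]
tcp_rot: [-0.001, 0.718, 0.696, 0.001]
force: [0.3, -0.5, 1.3]
gripper_width: 44.8
skillet axis [538.  140.7] 160 head -18.4 194 hob [-29.1 243.8] tip hob [129.1 196.9]
milk axis [528.7 -92.5] 142 head -21.6 213 hob [-30.7  10.5] tip hob [124.6 -45.3]
sauce axis [ 530.9 -337.6] 189 head 46.8 199 hob [ -20.4 -234.4] tip hob [  88.6 -110.5]
rail [320, 220, 81, 9, 448] med [431.2 -98.4 138.1] zmax 143.8 rect [431.8 -98.3] [238.1  16.2] 88.0
tray [165, 162, 50, 63, 284] med [608.8 376.   29.3] zmax 38.0 rect [531.4 453.3] [208.5 168.2] 1.7
tray [178, 172, 7, 28, 157] med [560.7 481.   22.5] zmax 29.9 rect [556.3 484.6] [90. 20.] 0.5
tray [192, 173, 12, 36, 282] med [552.  422.   38.5] zmax 45.2 rect [539.  423.6] [ 31.2 118.2] 88.7
soap [410, 235, 10, 1, 10] med [ 405.7 -290.8   20.5] zmax 22.7 rect [ 405.7 -291.1] [ 0.1 28.7] 1.1
soap [387, 239, 27, 30, 457] med [ 346.4 -241.4   27.8] zmax 35.1 rect [ 345.6 -243.2] [85.9 55.5] 33.5
jar [442, 145, 19, 16, 223] med [ 660.  -382.   114.6] zmax 121.1 rect [ 659.9 -384.4] [46.5 49.2] 3.2
```

View pics/c11.png

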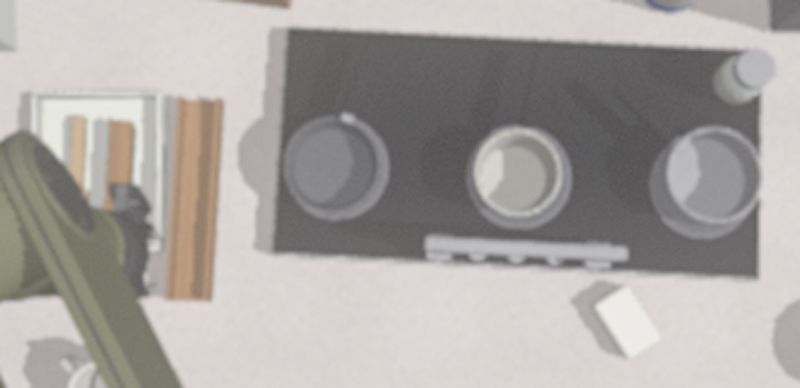

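The guard's rail top is at z≈138 (38 mm collar + 100 mm), level and in line with the pintles. Pans and tools check out and the bystanders are where they were. Handing in.

Run:
```python
from pans import *
pans(); print(r.job_done())
```

```text
skillet axis [538.1 141. ] 153 head -18.6 198 hob [-29.  244.2] tip hob [129.  196.7]
milk axis [528.3 -92.6] 146 head -20.2 210 hob [-31.   10.4] tip hob [125.6 -41.5]
sauce axis [ 530.8 -337.5] 196 head 46.7 198 hob [ -20.5 -234.3] tip hob [  88.7 -110.7]
the job is handed in; nothing more can be done
None
```

The hob is safe and the job is handed in, at about 50 s of the 210 s allowed; the hand-in gave no verdict. The brush and wooden paddle are in the tray, and all three pan handles are turned to the back. The guard hangs along the front on both pintles, released, with the arm clear.

**Last checks, all from camera measurements:**
- **Pans:** each is within about 11 mm of its zone centre. The handle tips are at hob x = +89 to +129 mm, over the glass and well clear of the other pans. I regripped the skillet once and slid it back about 13 mm because it had drifted close to its limit.
- **Guard:** the top of its rail is at 138 mm, which is right for fully seated. The rail is centred within about 2 mm of the pintle midpoint and runs along the hob's front edge. I could not see inside the sockets, but pressing down met firm contact, about 11 N.
- **Tools and bystanders:** both tools are in the tray. The soap has not moved; the jar's reading differs from the start by about 3 mm, which is camera noise.

**Where readings disagreed:**
- The software read the milk pan's handle at about -20° because the saucepan's handle mixed into the measurement. The earlier view and the gripper pose put it at about -12°; either is well inside the limits.
- The scene camera placed the guard about 5 mm further back than the top and wrist views did. I used the latter two, and the guard went on without resistance.

I saw no sign of a pan being knocked during the run.

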